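Tip one wood blank to the mouth of the tube and fetch it

TASK

Lift the clear bent tube off its cradle (it has a blue fin to hold) and slowly tilt its open mouth down until the dark wood blank slides 2 to 3 cm out past the rim; stop there and hold the tube still for a second, without letting any blank fall out or touching one. Set the tube back level in its cradle with the dark blank still sticking out and let go; then pull the dark blank out with the gripper and lay it flat in the green tray, not dropping it from above. Leave the light blank inside the tube, and do not disturb the bottle, jar, hammer or sanding block.

Things in the scene. Friction and masses are not known exactly. Their poses are not given: they have to be found in the camera images.
- tube: Loose clear plastic tube, square section (33 x 33 mm outside, 25 x 26 inside), 200 mm long, bent gently upward towards both ends (inner floor radius 300 mm; ends 16 mm above the middle), 220 g. Origin: lowest point of its underside, mid-length. x points to the open mouth (blue band; roof cut away over the last 52 mm), z up through the fin. The other end has a blue cap. Two blanks lie inside in line.
- tube_rim (a point): Middle of the inner floor's edge at the mouth: 98 mm ahead (+x) of the tube's origin, 20 mm above it; axes as the tube's; the floor here rises 0.33 rad towards the mouth. With the tube level the blanks stay put, even partly out. Tilted mouth down some 20 to 35 degrees they begin to slide, then creep 5 to 10 mm per further degree and stop when the tilting stops; half out, one topples.
- tube_handle (a point): Middle of the blue fin on the tube's roof, the place to grip: 55 mm above the tube's origin. The fin is 60 mm long (tube x), 14 mm thick (tube y); its flat sides rise from 33 to 75 mm above the tube's origin. Axes as the tube's.
- cradle: Fixed grey cradle, base 190 x 100 x 12 mm. Origin: centre of its underside on the bench. x is the way the tube's mouth points, z up. Two steel cross bars 143 mm apart (along x) carry the tube's belly; four steel pins beside the bars lean outward as guides, 4 mm clear of the tube on each side at bar height, their tops some 32 mm above the bars' tops.
- cradle_seat (a point): Where the tube's origin lies when the tube is properly in the cradle: 55 mm above the bench over the cradle's centre. Axes as the cradle's.
- first_blank: Dark hardwood blank, a bar 76 mm long (x), 20 mm wide (y, flat sides), 18 mm high (z), both ends rounded over (9 mm radius about y), 45 g nominal. Origin: its centre. At the start it lies in the tube, x to the mouth, its leading end 35 to 45 mm inside the rim. It is the one to fetch.
- second_blank: Light wood blank, same size and axes, lying behind the dark one in the tube; it stays in the tube.
- tray: Loose green open tray, 130 (x) x 170 (y) x 22 mm high, walls and floor 5 mm thick. Origin: centre of its underside on the bench, z up.
- glue_bottle: Yellow bottle with white cap, 60 mm wide, 170 mm high. Origin: centre of its underside. Leave alone.
- hammer: Hammer lying on the bench, about 240 mm long along its x, steel head at +x; origin on its underside. Leave alone.
- jar: Amber jar with steel lid, 70 mm wide, 90 mm high. Origin: centre of its underside. Leave alone.
- sanding_block: Cork sanding block 110 x 60 x 32 mm. Origin: centre of its underside. Leave alone.

How it is judged:
On the way, in this order (a step that is already met when the one before it is completed fails the run):
1. the tube is lifted off its cradle, mouth not yet dipped, both blanks inside (z of tube in the frame of cradle_seat above 0.02 m and x of each of first_blank, second_blank in the frame of tube_rim below -0.045 m and x of second_blank in the frame of tube_rim above -0.19 m and z of second_blank in the frame of tube_rim between -0.03 and 0.04 m), for 0.1 s.
2. the tube, held tilted and still, has the dark blank standing 12 to 36 mm out of the mouth for half a second (z of tube in the frame of cradle_seat above 0.02 m and angle between tube's own z axis and vertical above 0.2 rad and angular speed of tube below 0.15 rad/s and linear speed of first_blank below 0.05 m/s and x of first_blank in the frame of tube_rim between -0.026 and -0.002 m and z of first_blank in the frame of tube_rim between -0.02 and 0.035 m and y of first_blank in the frame of tube_rim between -0.012 and 0.012 m and x of second_blank in the frame of tube_rim between -0.19 and -0.045 m and z of second_blank in the frame of tube_rim between -0.03 and 0.04 m), for 0.5 s.
3. the tube is back in its cradle and let go, the dark blank still standing out by 8 mm or more (distance between tube and cradle_seat below 0.01 m and angle between the x axis of tube and the x axis of cradle, either way round below 0.12 rad and angle between tube's own z axis and vertical below 0.08 rad and contact force between the fingers and tube below 0.05 N and x of first_blank in the frame of tube_rim between -0.03 and 0.004 m and z of first_blank in the frame of tube_rim between -0.02 and 0.035 m and y of first_blank in the frame of tube_rim between -0.012 and 0.012 m and x of second_blank in the frame of tube_rim between -0.19 and -0.045 m and z of second_blank in the frame of tube_rim between -0.03 and 0.04 m), for 0.2 s.
4. the dark blank is pulled clear of the tube in the fingers (x of first_blank in the frame of tube_rim above 0.04 m and contact force between the fingers and first_blank above 0.5 N), for 0.1 s.
At the end, for the whole second after the job is handed in: The dark blank lies flat on the tray's floor, released and at rest; the tube is level in its cradle (origin within 10 mm of the seat, mouth the same way within 0.12 rad) with the light blank wholly inside; the tray stands flat (distance between tube and cradle_seat below 0.01 m and angle between the x axis of tube and the x axis of cradle, either way round below 0.12 rad and angle between tube's own z axis and vertical below 0.08 rad and x of second_blank in the frame of tube_rim between -0.19 and -0.045 m and z of second_blank in the frame of tube_rim between -0.03 and 0.04 m and x of first_blank in the frame of tray between -0.056 and 0.056 m and y of first_blank in the frame of tray between -0.076 and 0.076 m and z of first_blank in the frame of tray between 0.008 and 0.019 m and linear speed of each of first_blank, tube below 0.02 m/s and angle between tray's own z axis and vertical below 0.05 rad); the robot touches nothing.
It fails at once if the tube is tipped in a jerk (faster than 2.5 rad/s while tilted and off its cradle) (distance between tube and cradle_seat above 0.03 m and angle between tube's own z axis and vertical above 0.15 rad and angular speed of tube above 2.5 rad/s).
It fails at once if a blank falls out: the dark one goes more than 44 mm out while the tube is off its cradle, or the light one leaves the tube at any time ((distance between tube and cradle_seat above 0.02 m and x of first_blank in the frame of tube_rim above 0.006 m) or x of second_blank in the frame of tube_rim above -0.03 m).
It fails at once if the fingers touch a blank while the tube is off its cradle (distance between tube and cradle_seat above 0.02 m and (contact force between the fingers and first_blank above 0.3 N or contact force between the fingers and second_blank above 0.3 N)).
It fails at once if the dark blank, out of the tube, is let go more than about 60 mm above the bench (x of first_blank in the frame of tube_rim above 0.042 m and height (world z) of first_blank above 0.06 m and contact force between the fingers and first_blank below 0.02 N).
It fails at once if a bystander is moved more than 30 mm (distance of any of glue_bottle, hammer, jar, sanding_block from where it was at the start of the episode above 0.03 m).
It also fails if it takes over 61 s, if anything falls off the work surface, if the arm or the gripper's body presses on something with over 40 N, if the wrist force passes 120 N, or if a joint passes its speed limit or range.

ROBOT

A 7-joint arm with a two-finger parallel gripper is mounted at the origin on the work surface. World frame = base frame: x ahead of the robot, y to its left, z up, the work surface at z = 0. Lengths are in m, angles in rad, forces in N, time in s.
With the tool pointing down it reaches from about 0.35 to 0.9 m from the base axis. Payload 8.1 kg.
Tool frame: the origin (TCP) lies midway between the tips of the shut fingers; the grasp point (between the pads) lies 19 mm behind it; z points along the fingers, y is the direction in which the jaws open and shut (so a half turn about z gives the same grasp; the last joint's range is limited). The gripper opens to 92 mm and grips with 3 to 60 N. Pads are 19 mm wide; open, the fingers measure 130 mm over their backs; the gripper's body (75 mm by 190 mm) begins 47 mm behind the grasp point.
Start: joints at [1.234, 0.434, 0.025, 1.573, -0.012, 1.134, -0.075], TCP at [0.145, -0.608, 0.227] pointing down, gripper open.
Joint ranges: [-2.62, 2.62], [-0.44, 2.09], [-1.27, 1.32], [0.08, 2.57], [-1.32, 4.46], [0.12, 2], [-2.74, 2.74]. Speed limits (rad/s): [2.22, 2.22, 3.01, 3.01, 3.14, 3.14, 3.14].

INTERFACE

Orientations are given as a rotation vector (axis times angle).
In Python, from cell import monitor, get_image, get_calibration, workorder, look_for, masks_of gives the robot as it stands.
- The arm moves only by the shell command python3 -m crank 'ROWS' [FORCE]. ROWS is JSON, a list of rows, each a list of 3 entries, a list of its own where there are three numbers: the shift along the tool's x, y, z in cm, then the turn about the tool's z in degrees, then the closure in counts, from 0 (fully open) to 255 (shut). A call has 1 to 5 rows; each row shifts and turns the commanded pose from where the row before left it, along the tool's axes as they then stand; what a row does not reach is not made up. A row lasts 1/10 s, in which the tool goes at most 50 mm and 8.59 degrees, less where a joint would pass 70% of its speed; a pose out of reach is approached as far as the arm can. A call with a gripper value outside its range is refused whole. The fingers move at their own pace and stop on an object; FORCE is the grip in N (left out, the last holds). Time passes only in rows, so rows that do not move let the fingers close. It gives the time, the measured TCP pose, the force and the opening at its end, in the units of the state.
- monitor.observe(): the state, without advancing time (a new reading comes with each control period).
- get_image(name): name is "side" or "top" or "wrist"; returns (picture, depth): 420x560x3 uint8, red, green, blue; 420x560 float32, m along the optical axis (not along the pixel's ray), 0 where there is no reading.
- get_calibration(name): a dict with "fx", "fy", "cx", "cy" (pixels), "D" ([k1, k2, p1, p2, k3] as OpenCV has them; the pictures are not rectified), "R" (3x3) and "t" (3): a world point X has camera coordinates R X + t. Camera axes: x right, y down, z forward; pixel columns grow to the right and rows downward; lengths in m; the calibration is good to about 2 mm. A picture is of the moment at which its call begins: read the wrist's pose just before it. get_calibration takes no time and is no camera call; for the wrist camera it gives the pose at the moment of the call.
- workorder.sign_off(): hands the job in, once; it reports no verdict.
Trained networks look in the newest picture that a camera, given by its name, has taken for a name from the list of things; names that differ only in an ending like _2 or _b are one class to them, and where a whole thing is asked for, a point or a joint stands for the part that bears it (a point fixed in the world has none). Each returns a list of dicts, best first, with "score" (0 to 1); they miss things now and then, are a little off and sometimes report something else, mostly with a low value. They report only what shows in the picture. A call takes as long as a camera call.
- look_for(label, camera): "location" ([x, y, z] in m, in world coordinates, good to about 4 mm: the middle of the surface that is visible of it).
- masks_of(label, camera): "region" (420x560 bool, what is visible of it).
The state is a dict: "clock": time; "joints": joint angles; "dq": joint speeds; "joint_efforts": joint torques, N m; "position": TCP position; "ee_rot": TCP orientation; "force": force on the tool from outside, world axes, zero at the start; "ft_torque": the same for the moment, N m; "width": opening from 0.0 (shut) to 1.0 (fully open).
Only numpy, scipy, OpenCV 4.12 (cv2) and the standard library are available. Lean on these libraries where they do the work, as an engineer would, in place of code of your own. Each camera call takes 0.05 s, during which the arm holds its last target.

## Working session

There is one attempt and no reset: what is moved stays moved. The work goes in short steps, Python scripts to look and compute and a shell command to move; the robot and the scene stay as the last step left them, time stands still between calls to the robot, and variables do not carry over. Pictures are saved under pics/ and viewed, and the job is handed in when it is done.

```bash
ls -la
python3 - <<'E'
from cell import monitor, get_image, get_calibration, look_for, masks_of
import cv2,os
os.makedirs('pics',exist_ok=True)
s=monitor.observe()
for k,v in s.items(): print(k,v)
for n in ('side','top','wrist'):
    p,d=get_image(n); cv2.imwrite(f'pics/{n}0.png',p[:,:,::-1])
    c=get_calibration(n); print(n,c['fx'],c['cx'],c['cy'],c['D'],c['t'],c['R'])
    for l in ('tube','tube_rim','tube_handle','cradle','first_blank','second_blank','tray','glue_bottle','hammer','jar','sanding_block'):
        print(n,l,[(r['score'],r['location']) for r in look_for(l,n)[:2]])
E
```

```text
total 12
drwxr-xr-x  3 agent agent 4096 Dec  7 06:58 .
drwxr-xr-x 23 root  root  4096 Dec  7 06:58 ..
drwxr-xr-x  2 agent agent 4096 Dec  7 06:58 pics
clock 0.0
joints [ 1.23440703  0.43523018  0.0249798   1.57410266 -0.01160027  1.13401921
 -0.07508452]
dq [ 0.00139463 -0.00042289  0.00174737 -0.00090189  0.00039151  0.00015249
 -0.00093145]
joint_efforts [-6.02214586e-04 -6.67842150e+01  9.84725095e-01 -3.14446664e+01
 -6.05472014e-02  4.27279668e-02  1.57127165e-04]
position [ 0.14460892 -0.60750204  0.22593844]
ee_rot [-3.11859583e+00 -3.66120779e-01  5.26298204e-04]
force [ 1.37944798 -0.67230306  0.11920359]
ft_torque [ 0.02007495 -0.0018734   0.03305814]
width 1.001212783199019
side 386.51380672568786 280.32186784780885 209.06259673131433 [-0.02187342  0.          0.          0.          0.        ] [0.52135957 0.09926367 1.09837397] [[-0.98571019 -0.16806912  0.01132195]
 [-0.11477497  0.62090775 -0.77543553]
 [ 0.12329688 -0.76565419 -0.63132523]]
side tube [(0.6, [0.4949, 0.1666, 0.0942])]
side tube_rim [(0.95, [0.4966, 0.1682, 0.0915])]
side tube_handle [(0.65, [0.331, 0.4
[... 996 characters left out ...]
econd_blank []
top tray [(0.62, [0.4617, -0.2101, 0.006])]
top glue_bottle [(0.67, [0.7242, -0.1595, 0.114])]
top hammer []
top jar []
top sanding_block [(0.75, [0.3283, 0.4192, 0.032]), (0.49, [0.6757, 0.2484, 0.0909])]
wrist 320.81876908969105 281.66687058644186 207.96828038429905 [-0.03402728  0.          0.          0.          0.        ] [-0.6256875  -0.0355038   0.39000084] [[ 0.23065003 -0.9730359   0.0013016 ]
 [-0.93058517 -0.22019624  0.29244635]
 [-0.28427419 -0.06866401 -0.95628105]]
wrist tube []
wrist tube_rim []
wrist tube_handle []
wrist cradle []
wrist first_blank []
wrist second_blank []
wrist tray []
wrist glue_bottle []
wrist hammer []
wrist jar []
wrist sanding_block []
```

View pics/top0.png

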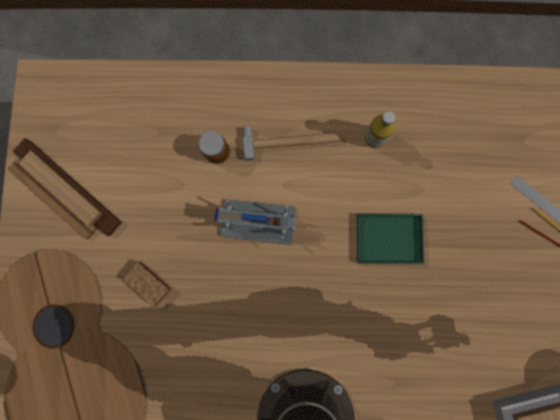

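View pics/side0.png

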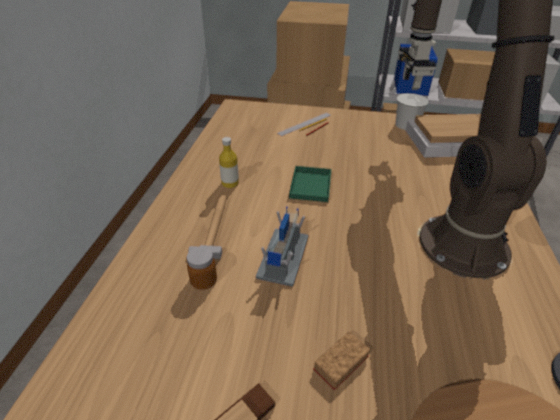

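Run:
```python
import cv2
p=cv2.imread('pics/top0.png')[190:255,200:310]
cv2.imwrite('pics/top0c.png',cv2.resize(p,None,fx=7,fy=7,interpolation=cv2.INTER_CUBIC))
p=cv2.imread('pics/side0.png')[195:295,240:330]
cv2.imwrite('pics/side0c.png',cv2.resize(p,None,fx=6,fy=6,interpolation=cv2.INTER_CUBIC))
```

```text
(no output)
```

View pics/top0c.png

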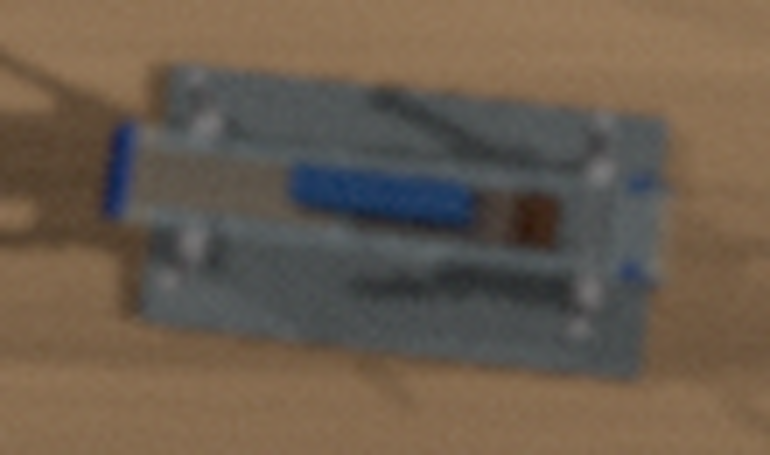

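View pics/side0c.png

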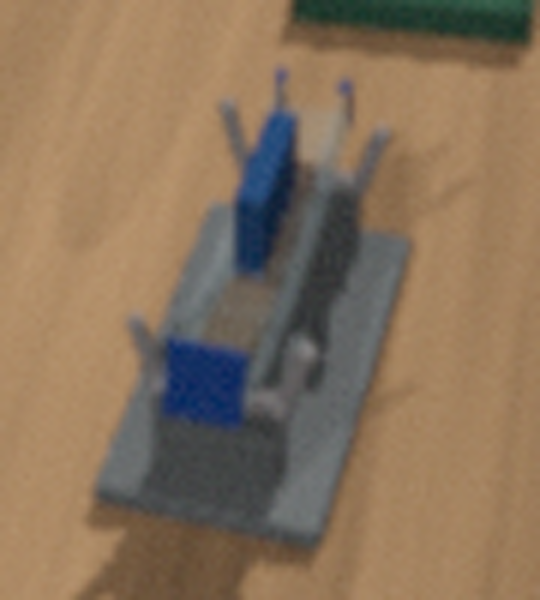

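```bash
cat > h.py <<'E'
import numpy as np, cv2
from scipy.spatial.transform import Rotation as Rn
def ray(cal,px):
    K=np.array([[cal['fx'],0,cal['cx']],[0,cal['fy'],cal['cy']],[0,0,1]])
    u=cv2.undistortPoints(np.array(px,float).reshape(-1,1,2),K,np.array(cal['D'])).reshape(-1,2)
    d=np.c_[u,np.ones(len(u))]@np.array(cal['R'])   # R^T d
    o=-np.array(cal['R']).T@np.array(cal['t'])
    return o,d
def onz(cal,px,z):
    o,d=ray(cal,px); s=(z-o[2])/d[:,2]; return o+s[:,None]*d
def proj(cal,X):
    K=np.array([[cal['fx'],0,cal['cx']],[0,cal['fy'],cal['cy']],[0,0,1]])
    return cv2.projectPoints(np.array(X,float).reshape(-1,1,3),cv2.Rodrigues(np.array(cal['R']))[0],np.array(cal['t'],float),K,np.array(cal['D']))[0].reshape(-1,2)
def tool(s):
    R=Rn.from_rotvec(s['ee_rot']).as_matrix(); return np.array(s['position']),R
E
python3 - <<'E'
from h import *; from cell import get_calibration,monitor
np.set_printoptions(precision=4,suppress=True)
c=get_calibration('top')
f=lambda P:[(200+(x+.5)/7-.5,190+(y+.5)/7-.5) for x,y in P]
B=onz(c,f([(170,65),(665,118),(638,375),(143,320)]),.012); print(B,B.mean(0))
print([np.linalg.norm(B[i]-B[(i+1)%4]) for i in range(4)])
d=(B[1]+B[2]-B[0]-B[3]);print('yaw',np.degrees(np.arctan2(d[1],d[0])))
F=onz(c,f([(293,160),(478,180),(475,225),(290,205)]),.13);print(F,F.mean(0)); d=(F[1]+F[2]-F[0]-F[3]);print('yaw',np.degrees(np.arctan2(d[1],d[0])),np.linalg.norm(d)/2)
p,R=tool(monitor.observe());print(p,R)
E
```

```text
[[0.553  0.2284 0.012 ]
 [0.5373 0.0406 0.012 ]
 [0.4407 0.0483 0.012 ]
 [0.4563 0.2345 0.012 ]] [0.4968 0.138  0.012 ]
[np.float64(0.18850610323853997), np.float64(0.0969782399976046), np.float64(0.1868111246508522), np.float64(0.0968951364350726)]
yaw -94.77499593267945
[[0.5062 0.165  0.13  ]
 [0.501  0.1027 0.13  ]
 [0.4859 0.1032 0.13  ]
 [0.491  0.1654 0.13  ]] [0.496  0.1341 0.13  ]
yaw -94.7375779169813 0.06248020699692147
[ 0.1448 -0.608   0.2267] [[ 0.9728  0.2316  0.    ]
 [ 0.2316 -0.9728 -0.    ]
 [ 0.      0.     -1.    ]]
```

```bash
python3 -m crank '[[[3.0,-3.8,0],0,0],[[3.0,-3.8,0],0,0],[[3.0,-3.8,0],0,0],[[3.0,-3.8,0],0,0],[[3.0,-3.8,0],0,0]]' 20; python3 -m crank '[[[3.0,-3.8,0],0,0],[[3.0,-3.8,0],0,0],[[3.0,-3.8,0],0,0],[[3.0,-3.8,0],0,0],[[3.0,-3.8,0],0,0]]'; python3 -m crank '[[[3.0,-3.8,0],0,0],[[3.0,-3.8,0],0,0],[[3.0,-3.8,0],0,0],[[3.0,-3.8,0],0,0],[[3.0,-3.8,0],0,0]]'
```

```text
clock: 2.3
position: [0.2472, -0.3867, 0.2269]
ee_rot: [3.12, 0.366, 0.0]
force: [1.4, -0.6, -0.1]
width: 1.006
clock: 2.8
position: [0.3491, -0.1671, 0.2271]
ee_rot: [3.119, 0.366, 0.001]
force: [1.6, -0.3, 0.6]
width: 0.999
clock: 3.3
position: [0.4512, 0.0525, 0.2271]
ee_rot: [3.12, 0.365, 0.002]
force: [1.3, -1.3, -0.1]
width: 0.999
```

```bash
python3 -m crank '[[[3.2,-3.5,0],0,0],[[3.2,-3.5,0],0,0],[[0,0,0],-8,0],[[0,0,0],-8,0],[[0,0,0],-8,0]]'; python3 -m crank '[[[0,0,0],-8,0],[[0,0,0],-8,0],[[0,0,0],-8,0],[[0,0,0],-8,0],[[0,0,0],-8,0]]'; python3 -m crank '[[[0,0,0],-7.8,0]]'
python3 - <<'E'
from h import *; from cell import *
np.set_printoptions(precision=4,suppress=True)
s=monitor.observe();p,R=tool(s);print(s['clock'],s['joints'],p,R)
c=get_calibration('wrist');im,d=get_image('wrist');cv2.imwrite('pics/w1.png',im[:,:,::-1]);np.savez('w1.npz',d=d,im=im,**c)
print('camera in tool',R.T@(-c['R'].T@c['t']-p), (c['R']@R))
E
```

```text
clock: 3.8
position: [0.4966, 0.1342, 0.2266]
ee_rot: [-2.972, -1.017, 0.0]
force: [-0.2, -0.1, -0.1]
width: 0.999
clock: 4.3
position: [0.4967, 0.1335, 0.2268]
ee_rot: [2.446, 1.971, 0.0]
force: [-0.3, -0.0, -0.5]
width: 0.998
clock: 4.4
position: [0.4967, 0.1335, 0.2268]
ee_rot: [2.307, 2.132, 0.0]
force: [0.9, 0.4, -0.4]
width: 1.002
4.4 [ 0.2639  0.3721 -0.8242  1.7905  0.3027  1.1106 -0.7411] [0.4967 0.1335 0.2268] [[ 0.0784  0.9969  0.0002]
 [ 0.9969 -0.0784 -0.0001]
 [-0.0001  0.0002 -1.    ]]
camera in tool [ 0.0793 -0.     -0.1574] [[-0.001   1.     -0.0015]
 [-0.9557 -0.0014 -0.2943]
 [-0.2943  0.0011  0.9557]]
```

View pics/w1.png

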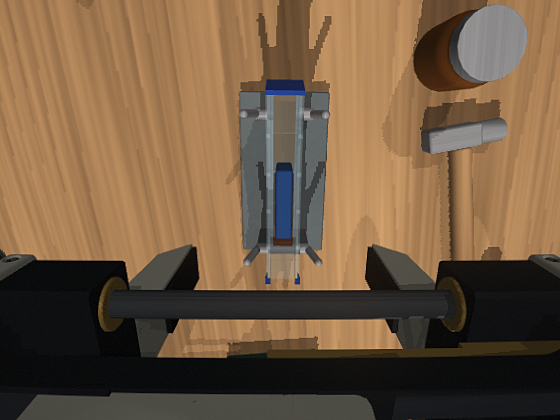

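Run:
```python
import cv2
p=cv2.imread('pics/w1.png')[75:290,230:345]
cv2.imwrite('pics/w1c.png',cv2.resize(p,None,fx=2.7*1.03,fy=2.7*1.03,interpolation=cv2.INTER_CUBIC))
p=cv2.imread('pics/w1.png')[155:260,250:320]
cv2.imwrite('pics/w1d.png',cv2.resize(p,None,fx=5.7,fy=5.7,interpolation=cv2.INTER_CUBIC))
```

```text
(no output)
```

View pics/w1d.png

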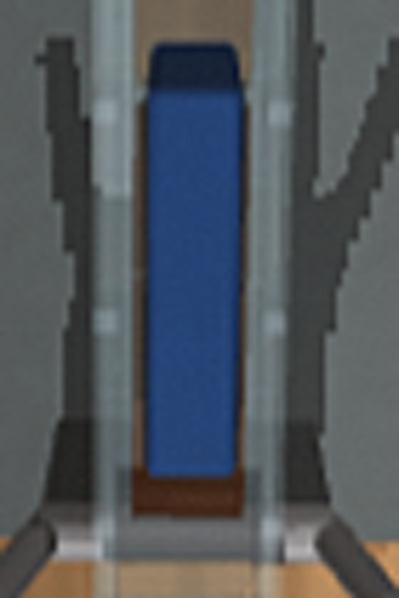

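View pics/w1c.png

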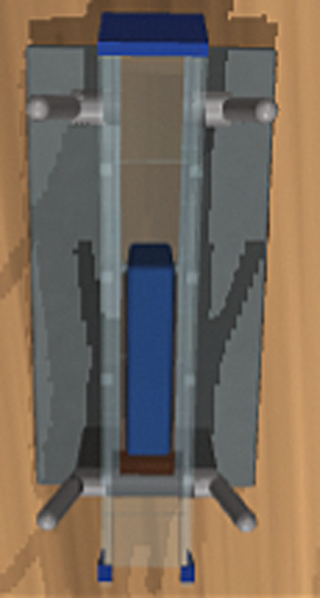

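Run:
```python
from h import *
np.set_printoptions(precision=4,suppress=True)
c=dict(np.load('w1.npz'))
F=onz(c,[(250+x/5.7-.4,155+y/5.7-.4) for x,y in [(148,92),(242,92),(237,475),(147,475)]],.13);print(F,F.mean(0))
d=F[2]+F[3]-F[0]-F[1];print(np.degrees(np.arctan2(d[1],d[0])),np.linalg.norm(d)/2)
P=onz(c,[(230+x/2.781,75+y/2.781) for x,y in [(40,108),(266,108),(48,518),(247,518)]],.095);print('pins',P,P.mean(0))
# depth at those
for x,y in [(40,108),(266,108),(48,518),(247,518)]:
    u,v=int(230+x/2.781),int(75+y/2.781); z=c['d'][v,u]; o,dd=ray(c,[(u,v)]); print(z,o+z*dd)
u,v=284,200; z=c['d'][v,u]; o,dd=ray(c,[(u,v)]); print(z,o+z*dd)
ex=np.array([-.083,-.9966]);ey=np.array([.9966,-.083])
for q in P: 
    w=q[:2]-F.mean(0)[:2]; print(w@ex,w@ey)
```

```text
[[0.4946 0.166  0.13  ]
 [0.5078 0.1649 0.13  ]
 [0.503  0.1071 0.13  ]
 [0.4896 0.1082 0.13  ]] [0.4988 0.1365 0.13  ]
-94.88333554411797 0.05797499933277347
pins [[0.4708 0.2115 0.095 ]
 [0.5411 0.2059 0.095 ]
 [0.4577 0.0711 0.095 ]
 [0.5287 0.0654 0.095 ]] [0.4996 0.1385 0.095 ]
0.27591127 [[0.4707 0.2122 0.0963]]
0.27673355 [[0.5405 0.2067 0.0956]]
0.31886312 [[0.4575 0.0714 0.095 ]]
0.31985956 [[0.528  0.0653 0.0942]]
0.2661669 [[0.4995 0.1406 0.1279]]
-0.07236240118284148 -0.034102960883665934
-0.07263272860404249 0.03642944849167277
0.0686183250731071 -0.035487771436595615
0.06842321488008353 0.035758162729810625
```

```bash
python3 -m crank '[[[2.4,0.2,0],0,0],[[0,0,4.5],0,0],[[0,0,4.5],0,0],[[0,0,4.3],0,0],[[0,0,0],0,0]]' 25;  python3 -m crank '[[[0,0,0],0,140],[[0,0,0],0,255],[[0,0,0],0,255],[[0,0,0],0,255],[[0,0,0],0,255]]' 25
```

```text
clock: 4.95
position: [0.4974, 0.1554, 0.0893]
ee_rot: [-2.313, -2.122, 0.013]
force: [-1.6, 0.1, 0.1]
width: 0.999
clock: 5.45
position: [0.5011, 0.1574, 0.0947]
ee_rot: [2.313, 2.125, 0.002]
force: [-0.3, -0.1, -0.3]
width: 0.614
```

```bash
python3 -m crank '[[[0,0,0],0,255],[[0,0,0],0,255],[[0,0,0],0,255],[[0,0,0],0,255]]' 25
```

```text
clock: 5.85
position: [0.5006, 0.1574, 0.0937]
ee_rot: [-2.313, -2.126, 0.0]
force: [0.2, 0.5, 0.2]
width: 0.265
```

```bash
python3 -m crank '[[[0,0,0],0,255],[[0,0,0],0,255],[[0,0,0],0,255],[[0,0,0],0,255]]' 25;python3 -m crank '[[[0,0,-0.5],0,255],[[0,0,-0.5],0,255],[[0,0,-0.5],0,255],[[0,0,-0.5],0,255],[[0,0,-0.5],0,255]]'
cat > look.py <<'E'
import sys; from h import *; from cell import *
n=sys.argv[1]; s=monitor.observe(); print(s['clock'],s['position'],s['force'],s['ft_torque'])
x0,x1,y0,y1,f={'side':(190,350,150,300,5),'top':(200,380,180,280,4),'wrist':(180,380,60,300,2.5)}[n]
if len(sys.argv)>3: x0,x1,y0,y1,f=map(float,sys.argv[3:8]); x0,x1,y0,y1=map(int,(x0,x1,y0,y1))
c=get_calibration(n);im,d=get_image(n)
np.savez('L_%s.npz'%sys.argv[2],d=d,im=im,tp=s['position'],tr=s['ee_rot'],**c)
cv2.imwrite(f'pics/{n}_{sys.argv[2]}.png',cv2.resize(im[y0:y1,x0:x1,::-1],None,fx=f,fy=f,interpolation=cv2.INTER_CUBIC))
E
python3 look.py side a; python3 look.py wrist a
```

```text
clock: 6.25
position: [0.5005, 0.1574, 0.0937]
ee_rot: [-2.313, -2.126, 0.0]
force: [-0.7, -0.4, -0.2]
width: 0.148
clock: 6.75
position: [0.5006, 0.1574, 0.1193]
ee_rot: [2.313, 2.126, 0.0]
force: [0.2, 0.7, -3.4]
width: 0.149
6.75 [0.50062621 0.15735051 0.11926667] [ 0.17599346  0.73502395 -3.42192994] [-0.01452508 -0.08310175  0.02492654]
6.8 [0.5009998  0.1576322  0.11997086] [-0.47673446  0.57848969 -1.94563493] [ 0.06261525 -0.14079857 -0.00955172]
```

View pics/side_a.png

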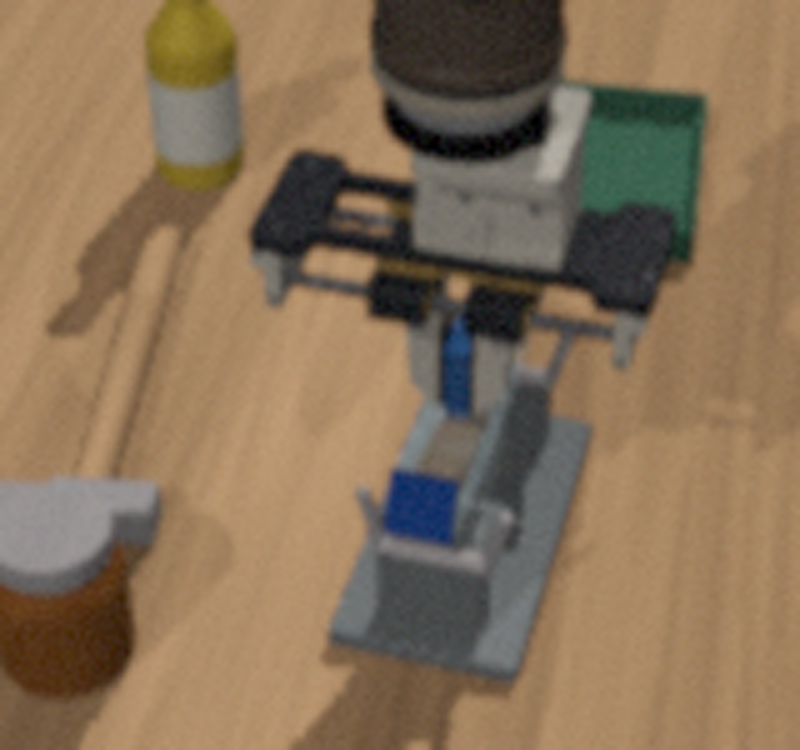

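View pics/wrist_a.png

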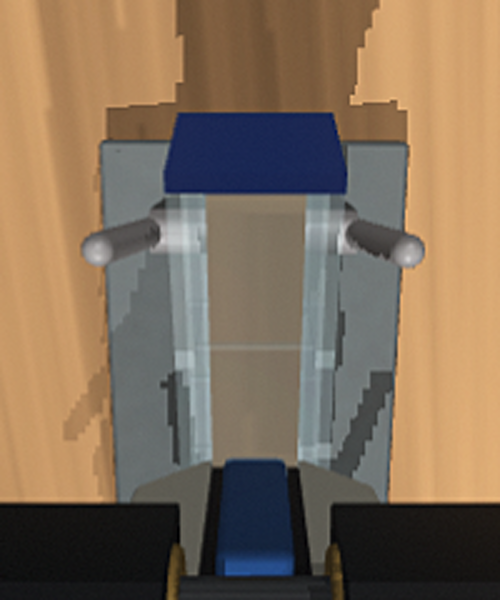

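```bash
python3 look.py top a
python3 - <<'E'
from h import *; from cell import *
for n in ('side','top'):
    c=get_calibration(n); print(n,-c['R'].T@c['t'])
E
```

```text
6.85 [0.50103988 0.15760917 0.11955515] [ 0.61688645 -0.14522599 -2.17810152] [ 0.01573229 -0.14070795  0.00037167]
side [0.38987635 0.86696549 0.76450097]
top [0.41109926 0.04128383 1.08336652]
```

View pics/top_a.png

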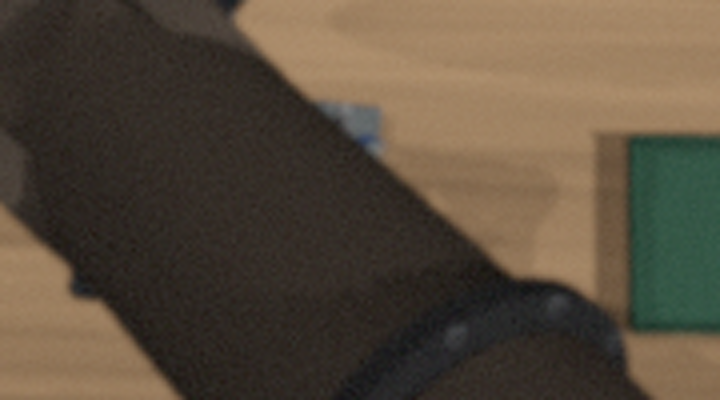

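```bash
python3 -m crank '[[[0,0,-2],0,255],[[0,0,-3],-4,255],[[0,0,-3],-7,255],[[0,0,-2],-8,255],[[0,0,-1],-8,255]]' 25;python3 -m crank '[[[0,0,0],-8,255],[[0,0,0],-8,255],[[0,0,0],-8,255],[[0,0,0],-8,255],[[0,0,0],-8,255]]';python3 -m crank '[[[0,0,0],-8,255],[[0,0,0],-8,255],[[0,0,0],-6,255],[[0,0,0],-3,255],[[0,0,0],0,255]]'
python3 look.py side b 150 350 100 250 4; python3 look.py wrist b;python3 -c "
from cell import *;print(monitor.observe()['joints'])"
```

```text
clock: 7.4
position: [0.5011, 0.1578, 0.2306]
ee_rot: [1.744, 2.611, 0.002]
force: [0.8, -0.2, -3.1]
width: 0.148
clock: 7.9
position: [0.5004, 0.1571, 0.2284]
ee_rot: [-0.746, -3.051, 0.001]
force: [0.2, -1.7, -3.5]
width: 0.15
clock: 8.4
position: [0.5004, 0.1571, 0.2283]
ee_rot: [-0.076, -3.14, 0.0]
force: [0.0, -0.1, -2.3]
width: 0.152
8.4 [0.50044407 0.15709413 0.22831147] [ 0.0491668  -0.13398223 -2.27975925] [ 0.05480147 -0.1268367   0.02211166]
8.45 [0.50044697 0.15717761 0.22839085] [ 0.01669084  0.17487628 -2.76911089] [ 0.03423628 -0.07396375 -0.00907078]
[ 0.42515298  0.53891537 -1.20056205  1.750715    0.53278092  1.22825136
  0.60323576]
```

View pics/side_b.png

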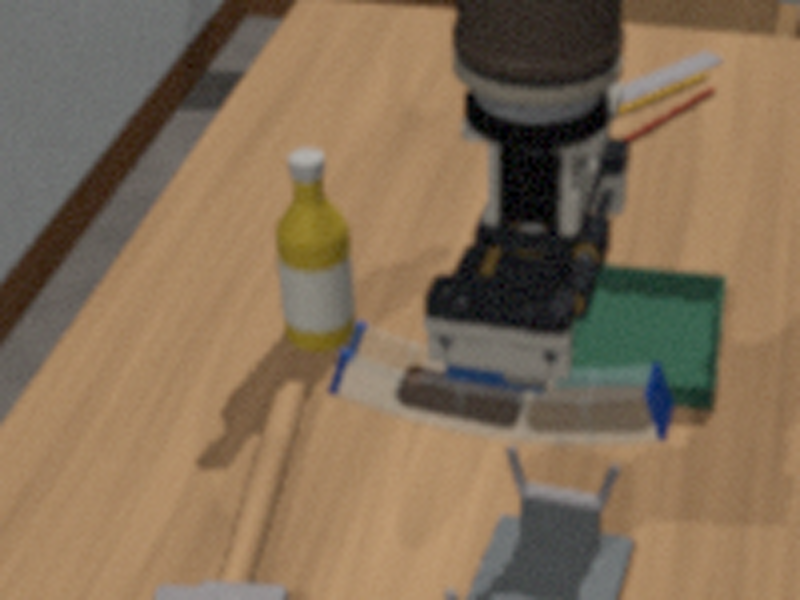

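View pics/wrist_b.png

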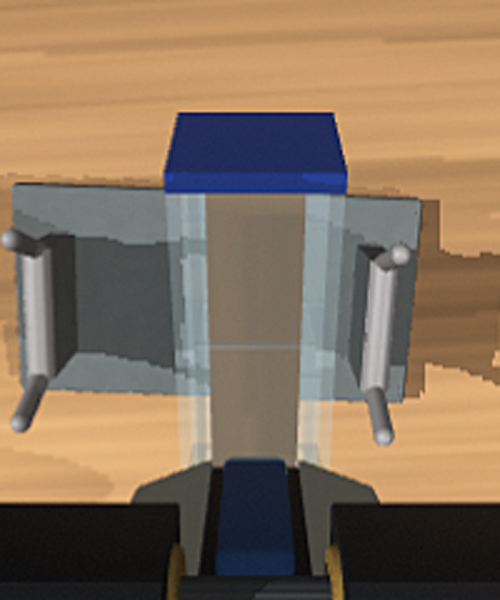

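```bash
cat > est.py <<'E'
import sys; from h import *
def capbox(im):
    hsv=cv2.cvtColor(im,cv2.COLOR_RGB2HSV); m=((hsv[...,0]>100)&(hsv[...,0]<135)&(hsv[...,1]>120)).astype(np.uint8); m[235:]=0
    n,l,st,ce=cv2.connectedComponentsWithStats(m)
    # cap = largest comp excluding fin (narrow)
    best=max(range(1,n),key=lambda i:st[i,2]*(st[i,1]<200))
    return st[best]
def pred(c,tp,tr,th,d=.020,h=.0387):
    R=Rn.from_rotvec(tr).as_matrix()
    # tube->tool: tube x=-tool x, tube y= tool y, tube z=-tool z ; pivot at tool (0,0,-.019)
    piv=np.array([-d,0,h+.019]) # pivot in tube coords
    P=np.array([[-.098-b,s*.0165,z] for b in(0,.006) for s in(-1,1) for z in(.016,.049)])
    Ry=Rn.from_euler('y',th).as_matrix()
    Q=(P-piv)@Ry.T
    T=Q*np.array([-1,1,-1])+np.array([0,0,-.019])
    return proj(c,T@R.T+tp)
if __name__=='__main__':
    c=dict(np.load('L_%s.npz'%sys.argv[1])); st=capbox(c['im']); print('cap box',st)
    for a in range(-5,51,5):
        q=pred(c,c['tp'],c['tr'],np.radians(a)); print(a,q.min(0).round(1),q.max(0).round(1))
E
python3 est.py b
```

```text
cap box [ 246  105   73   33 2190]
-5 [246.6 101.8] [318.6 119.6]
0 [244.8  98.8] [320.5 113.1]
5 [242.8  93.5] [322.6 112.2]
10 [240.6  87. ] [324.8 112.7]
15 [238.3  81.4] [327.3 114.9]
20 [235.7  76.7] [329.9 119. ]
25 [233.   73.3] [332.7 125.3]
30 [230.2  71.5] [335.6 134. ]
35 [227.3  71.5] [338.7 145.3]
40 [224.3  73.8] [341.8 159.5]
45 [221.3  78.9] [344.9 176.7]
50 [218.5  87.1] [347.9 196.8]
```

```bash
python3 - <<'E'
s=open('est.py').read()
a=s.index("    P=np.array"); b=s.index("    Ry=")
s=s[:a]+"""    P=np.array([[-.0985+.324*z-.946*b,s*.0165,.016+.946*z+.324*b] for b in(0,.004) for s in(-1,1) for z in(0,.033)])
"""+s[b:]
open('est.py','w').write(s)
E
python3 est.py b
cat > tilt.py <<'E'
# quick: wrist picture + blank pictures
import sys; from est import *; from cell import *
from scipy.optimize import minimize_scalar
s=monitor.observe();c=get_calibration('wrist');im,d=get_image('wrist');st=capbox(im)
f=lambda a:(lambda q:((q[:,0].max()-q[:,0].min()-st[2]-BW)**2+ (q[:,1].min()-st[1]-BR)**2+(q[:,1].max()-st[1]-st[3]-BB)**2))(pred(c,np.array(s['position']),np.array(s['ee_rot']),np.radians(a)))
BW,BR,BB=0,0,0
r=min(range(-10,60),key=f); print(s['clock'],'cap',st[:4],'tilt~',r,'w',s['width'],'F',s['force'])
E
```

```text
cap box [ 246  105   73   33 2190]
-5 [247.3 111.4] [317.9 137.8]
0 [245.8 104. ] [319.5 136.3]
5 [244.2  97.2] [321.1 135.9]
10 [242.5  91.1] [322.9 136.7]
15 [240.6  85.8] [324.8 138.9]
20 [238.7  81.6] [326.8 142.7]
25 [236.7  78.7] [328.9 148.1]
30 [234.6  77.3] [331.1 155.5]
35 [232.5  77.8] [333.3 164.8]
40 [230.4  80.6] [335.5 176.3]
45 [228.3  86. ] [337.7 189.9]
50 [226.4  94.6] [339.7 205.6]
```

```bash
python3 -m crank '[[[0,0,0],0,255],[[0,0,0],0,255]]' 14; python3 tilt.py;python3 -m crank '[[[0,0,0],0,255],[[0,0,0],0,255]]' 10; python3 tilt.py; python3 -m crank '[[[0,0,0],0,255],[[0,0,0],0,255]]' 8; python3 tilt.py
```

```text
clock: 8.7
position: [0.5006, 0.1574, 0.2287]
ee_rot: [0.078, 3.141, -0.0]
force: [0.1, 0.2, -3.5]
width: 0.152
8.7 cap [246 105  73  33] tilt~ -1 w 0.15239363798594135 F [ 0.05100927  0.16311091 -3.4557468 ]
clock: 8.95
position: [0.5006, 0.1574, 0.2287]
ee_rot: [0.077, 3.141, -0.0]
force: [0.3, 0.1, -3.2]
width: 0.152
8.95 cap [246 105  73  33] tilt~ -1 w 0.1524583677456825 F [ 0.25935417  0.13426342 -3.22997265]
clock: 9.2
position: [0.5006, 0.1574, 0.2287]
ee_rot: [0.077, 3.141, 0.0]
force: [0.4, 0.7, -2.9]
width: 0.153
9.2 cap [246 105  73  33] tilt~ -1 w 0.1525089395736481 F [ 0.44233367  0.69092129 -2.85862165]
```

```bash
python3 -m crank '[[[0,0,0],0,255],[[0,0,0],0,255]]' 6.5; python3 tilt.py;python3 -m crank '[[[0,0,0],0,255],[[0,0,0],0,255]]' 5.5; python3 tilt.py
```

```text
clock: 9.45
position: [0.5006, 0.1574, 0.2287]
ee_rot: [-0.077, -3.141, -0.0]
force: [-0.0, 1.0, -3.3]
width: 0.152
9.45 cap [246 105  73  33] tilt~ -1 w 0.15216165102757323 F [-0.00417492  0.955379   -3.28067019]
clock: 9.7
position: [0.5006, 0.1574, 0.2287]
ee_rot: [0.077, 3.141, -0.0]
force: [-0.7, -0.2, -3.1]
width: 0.149
9.7 cap [246 105  73  33] tilt~ -1 w 0.14936828204295993 F [-0.74817986 -0.20216946 -3.05240401]
```

```bash
python3 -m crank '[[[0,0,0],0,255],[[0,0,0],0,255]]' 4.7; python3 tilt.py
```

```text
clock: 9.95
position: [0.5006, 0.1573, 0.2287]
ee_rot: [0.077, 3.141, -0.0]
force: [0.6, -0.3, -3.8]
width: 0.146
9.95 cap [246 105  73  33] tilt~ -1 w 0.14586564905591332 F [ 0.57231377 -0.329457   -3.82395484]
```

```bash
python3 -m crank '[[[0,0,0],0,255],[[0,0,0],0,255]]' 4; python3 tilt.py
```

```text
clock: 10.2
position: [0.5006, 0.1574, 0.2287]
ee_rot: [0.077, 3.141, -0.0]
force: [0.4, -0.7, -2.2]
width: 0.153
10.2 cap [246 105  73  33] tilt~ -1 w 0.1525076856825958 F [ 0.43310545 -0.70909812 -2.24724383]
```

```bash
python3 -m crank '[[[0,0,0],0,255],[[0,0,0],0,255]]' 3.4; python3 tilt.py; python3 -m crank '[[[0,0,0],0,255],[[0,0,0],0,255]]' 3; python3 tilt.py
```

```text
clock: 10.45
position: [0.5006, 0.1574, 0.2287]
ee_rot: [0.077, 3.141, 0.0]
force: [-0.4, 0.3, -2.9]
width: 0.15
10.45 cap [246 105  73  33] tilt~ -1 w 0.14978121410396808 F [-0.37127208  0.26056194 -2.92045378]
clock: 10.7
position: [0.5006, 0.1574, 0.2287]
ee_rot: [-0.077, -3.141, 0.0]
force: [-0.1, -0.1, -2.9]
width: 0.152
10.7 cap [246 105  73  33] tilt~ -1 w 0.1524135526332271 F [-0.08080263 -0.12030548 -2.89332141]
```

```bash
python3 -m crank '[[[-1.2,-1.2,0],0,255],[[-2,-2.1,0],0,255],[[-2,-2.2,0],0,255],[[-2,-2.2,0],0,255],[[-1.2,-1.3,0],0,255]]' 12; python3 -m crank '[[[0,0,2],0,255],[[0,0,3],0,255],[[0,0,2.5],0,255],[[0,0,1.5],0,255],[[0,0,0],0,255]]'; python3 look.py side c 150 350 100 250 4;python3 look.py wrist c
python3 - <<'E'
from scipy.optimize import brentq
import numpy as np
X=52.
for th in range(0,50,5):
    t=np.radians(th);c,s=np.cos(t),np.sin(t)
    # contact: point on tube underside xc: rel=(xc+20, xc^2/608-57.7); world x=-X
    f=lambda xc:(xc+20)*c+(xc*xc/608-57.7)*s+X
    xc=brentq(f,-95,20); H=-(-(xc+20)*s+(xc*xc/608-57.7)*c)
    print(th,round(xc,1),'TCPz',round(95+H-19,1),'mouth z',round(95+H-118*s-41.7*c,1))
E
```

```text
clock: 11.25
position: [0.582, 0.0599, 0.2281]
ee_rot: [-0.083, -3.14, 0.002]
force: [0.9, -1.0, -2.9]
width: 0.151
clock: 11.75
position: [0.5791, 0.0628, 0.1368]
ee_rot: [-0.077, -3.137, 0.001]
force: [0.1, 0.9, -3.2]
width: 0.151
11.75 [0.57909247 0.06275543 0.13684678] [ 0.10700902  0.9172953  -3.15385737] [ 0.03212483 -0.11383226  0.02601754]
11.8 [0.57983951 0.06338732 0.13841564] [ 1.16456789 -0.40010807 -3.03837278] [ 0.09777727 -0.14580888  0.02410199]
0 -72.0 TCPz 125.2 mouth z 102.5
5 -67.8 TCPz 121.8 mouth z 89.0
10 -63.8 TCPz 118.6 mouth z 76.1
15 -60.0 TCPz 115.7 mouth z 63.9
20 -56.2 TCPz 112.9 mouth z 52.4
25 -52.6 TCPz 110.4 mouth z 41.7
30 -49.0 TCPz 108.0 mouth z 31.9
35 -45.5 TCPz 105.9 mouth z 23.0
40 -41.9 TCPz 103.9 mouth z 15.1
45 -38.2 TCPz 102.2 mouth z 8.3
```

View pics/side_c.png

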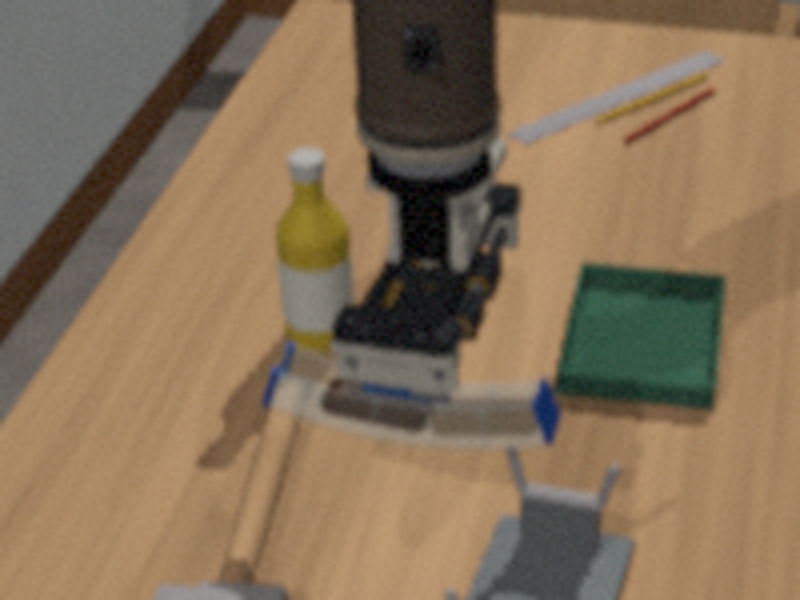

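View pics/wrist_c.png

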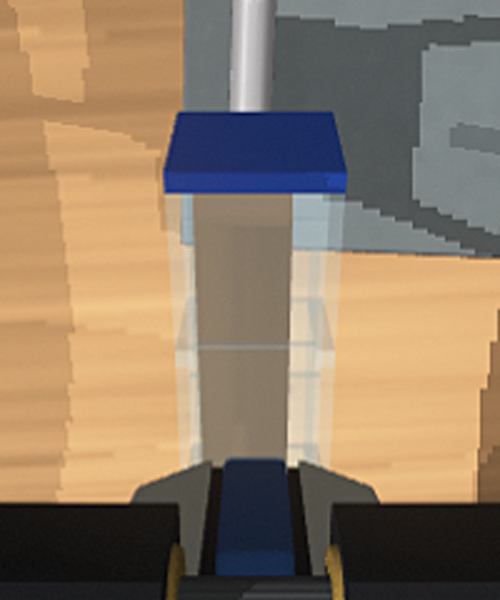

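```bash
python3 -m crank '[[[0,0,0.7],0,255],[[0,0,0.5],0,255],[[0,0,0.2],0,255],[[0,0,0.2],0,255],[[0,0,0],0,255]]' 5; python3 tilt.py
```

```text
clock: 12.35
position: [0.5808, 0.0635, 0.1231]
ee_rot: [0.077, 3.139, 0.001]
force: [2.4, 0.3, -0.6]
width: 0.155
12.35 cap [245 102  75  36] tilt~ 1 w 0.15496429518019916 F [ 2.35046774  0.33945859 -0.64514045]
```

```bash
python3 -m crank '[[[0,0,0.1],0,255],[[0,0,0.1],0,255],[[0,0,0.1],0,255],[[0,0,0.1],0,255],[[0,0,0],0,255]]' 5; python3 tilt.py
```

```text
clock: 12.9
position: [0.5803, 0.0634, 0.1187]
ee_rot: [0.077, 3.14, 0.0]
force: [4.3, 0.2, 0.0]
width: 0.153
12.9 cap [243 100  78  43] tilt~ 4 w 0.15253326477487864 F [4.27583603 0.24677009 0.02627522]
```

```bash
python3 look.py side d 190 310 140 240 6;python3 look.py wrist d
```

```text
12.95 [0.58024218 0.06342226 0.11873485] [ 4.29759652 -0.319794    1.03333848] [ 0.06439091 -1.16617001  0.03102319]
13.0 [0.58016329 0.06342059 0.11873694] [4.33494225 0.4237542  2.17745813] [ 0.12013249 -1.07711889 -0.0282866 ]
```

View pics/side_d.png

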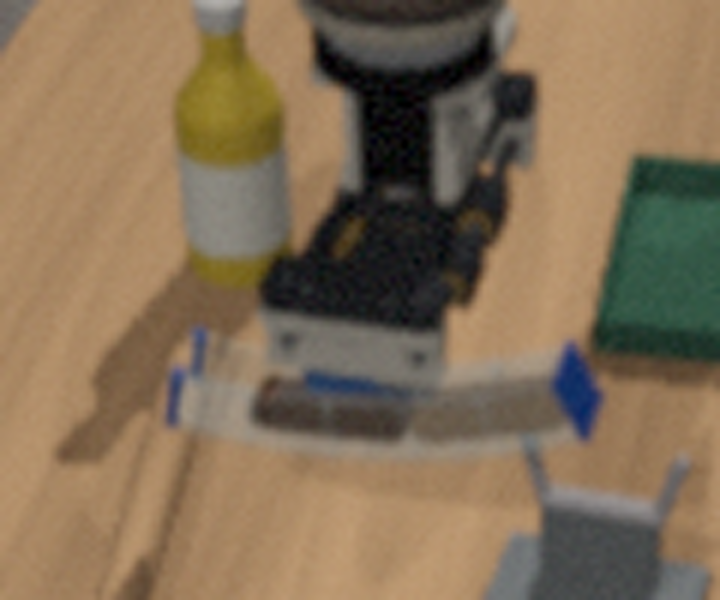

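View pics/wrist_d.png

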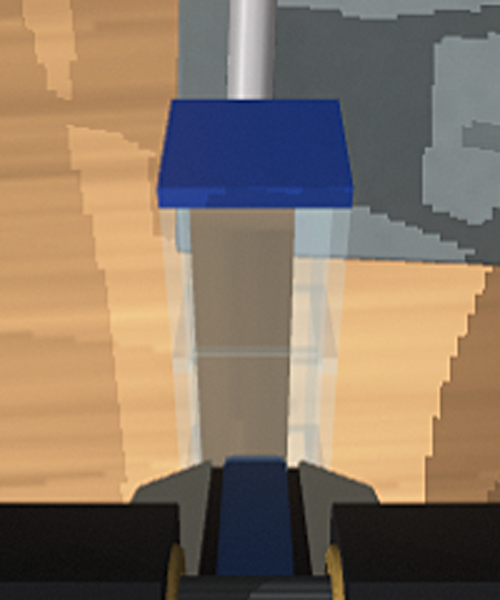

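```bash
python3 -m crank '[[[0,0,0.1],0,255],[[0,0,0.1],0,255],[[0,0,0.1],0,255],[[0,0,0.1],0,255],[[0,0,0],0,255]]' 5; python3 tilt.py; python3 look.py side e 190 310 140 240 6
```

```text
clock: 13.55
position: [0.5803, 0.0634, 0.1147]
ee_rot: [0.077, 3.14, 0.0]
force: [5.3, 0.6, 1.1]
width: 0.151
13.55 cap [242 101  81  50] tilt~ 4 w 0.15102809973826933 F [5.34980538 0.62606504 1.11997543]
13.6 [0.5802229  0.06335728 0.11466322] [5.15620872 0.88337108 1.04887162] [ 0.0829226  -1.24123783 -0.02929761]
```

View pics/side_e.png

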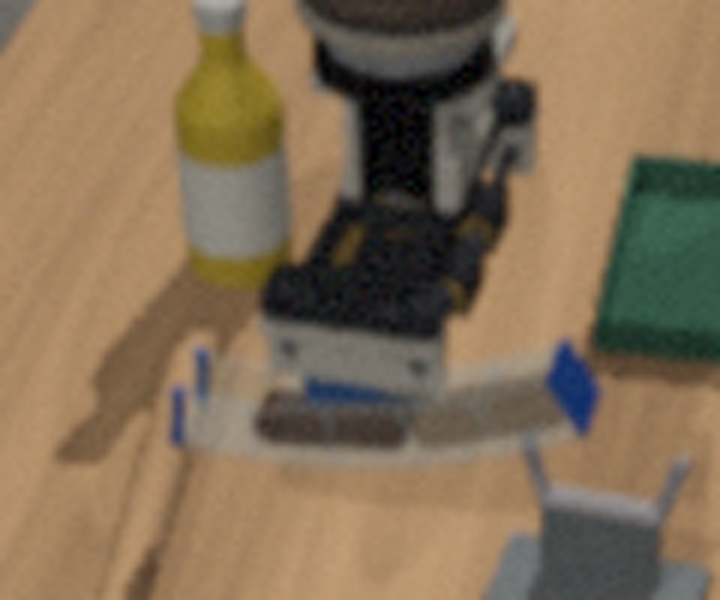

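```bash
python3 -m crank '[[[-0.1,0,0.1],0,255],[[-0.1,0,0.1],0,255],[[-0.1,0,0.1],0,255],[[0,0,0.1],0,255],[[0,0,0],0,255]]' 5; python3 tilt.py; python3 look.py side f 190 310 140 240 6;python3 look.py wrist f
```

```text
clock: 14.15
position: [0.5827, 0.0632, 0.1103]
ee_rot: [-0.077, -3.14, 0.0]
force: [2.0, 0.0, -2.2]
width: 0.151
14.15 cap [240  99  85  57] tilt~ 10 w 0.15131418708306313 F [ 2.00326667  0.0325271  -2.15263594]
14.2 [0.58265223 0.06314235 0.11035855] [ 0.99635107 -0.23008437 -1.25229329] [ 0.15998604 -0.42357983  0.01605264]
14.25 [0.58263495 0.06310706 0.11041673] [ 2.18190462  0.31757563 -2.07595532] [ 0.16656509 -0.3879961  -0.02304527]
```

View pics/side_f.png

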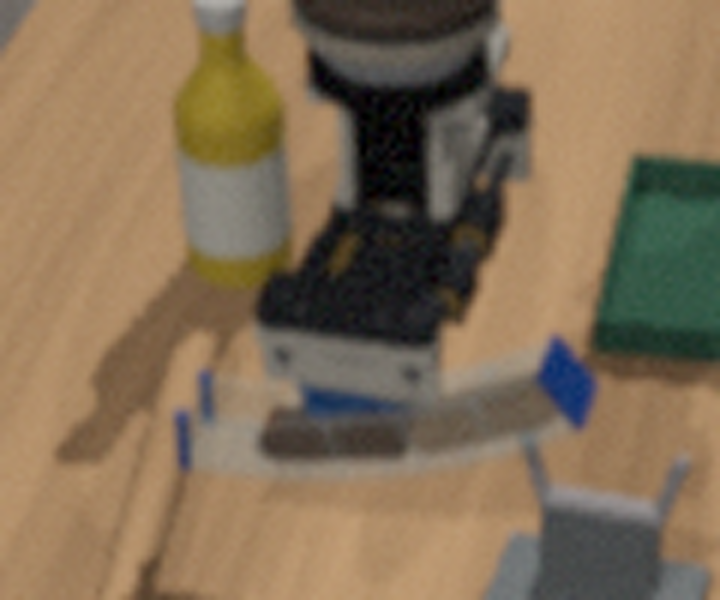

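View pics/wrist_f.png

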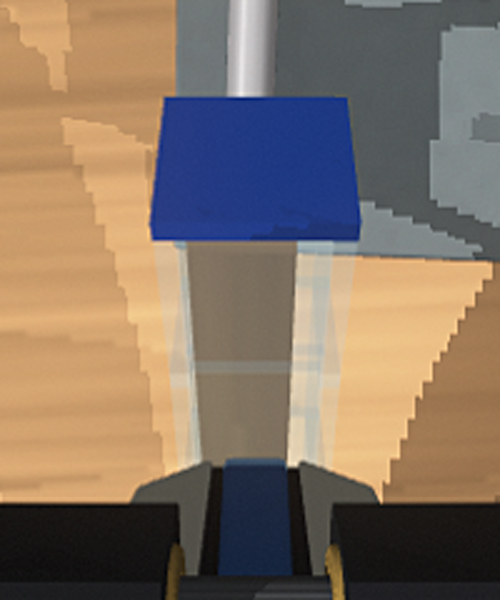

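```bash
cat > fit.py <<'E'
import sys; from est import *
from scipy.optimize import least_squares
def fit(c):
    st=capbox(c['im']); m=np.array([st[2],st[1],st[1]+st[3]])
    def g(v,only=False):
        q=pred(c,c['tp'],c['tr'],v[0],.02+v[1],.0387+v[2])
        return np.r_[q[:,0].max()-q[:,0].min()-m[0]-OFF[0],q[:,1].min()-m[1]-OFF[1],q[:,1].max()-m[2]-OFF[2],v[1]/.005,v[2]/.004]
    r=least_squares(g,[.1,0,0],x_scale=[.1,.005,.005]); return r
OFF=np.array([.7,-1,-1.7])
if __name__=='__main__':
    for n in sys.argv[1:]:
        c=dict(np.load('L_%s.npz'%n)); r=fit(c); print(n,capbox(c['im'])[:4],'deg %.1f dd %.1f dh %.1f mm'%(np.degrees(r.x[0]),r.x[1]*1e3,r.x[2]*1e3),r.fun.round(2))
E
python3 fit.py b c d f
```

```text
b [246 105  73  33] deg 0.0 dd -0.0 dh -0.1 mm [-0.01 -0.01  0.   -0.   -0.02]
c [246 105  73  32] deg -0.7 dd -0.5 dh -0.7 mm [-0.11 -0.05  0.05 -0.11 -0.17]
d [243 100  79  43] deg 7.0 dd 1.7 dh -2.7 mm [-0.34 -0.18  0.1   0.34 -0.67]
f [240  99  85  57] deg 15.9 dd 4.8 dh -3.7 mm [-0.34 -0.24  0.09  0.95 -0.93]
```

```bash
python3 -m crank '[[[0,0,-0.6],0,255],[[0.5,0,-0.4],0,255],[[0.4,0,0],0,255],[[0,0,0.3],0,255],[[0,0,0],0,255]]' 4; python3 look.py wrist g; python3 fit.py g
```

```text
clock: 14.8
position: [0.5736, 0.0633, 0.1172]
ee_rot: [-0.077, -3.14, 0.001]
force: [0.2, 0.5, -3.1]
width: 0.151
14.8 [0.57360464 0.06326953 0.11722177] [ 0.17211803  0.52953854 -3.10357174] [ 0.10222519 -0.13185949  0.01140761]
g [240  99  84  57] deg 16.2 dd 5.3 dh -2.3 mm [-0.15 -0.13  0.01  1.05 -0.58]
```

```bash
python3 -m crank '[[[0,0,0.2],0,255],[[-0.1,0,0.1],0,255],[[-0.1,0,0.1],0,255],[[-0.1,0,0.1],0,255],[[0,0,0],0,255]]' 4; python3 look.py wrist h; python3 fit.py h; python3 look.py side h 190 310 140 240 6
```

```text
clock: 15.35
position: [0.5774, 0.0635, 0.1126]
ee_rot: [0.077, 3.141, 0.0]
force: [1.1, 0.2, -2.8]
width: 0.152
15.35 [0.57735171 0.06353986 0.11258517] [ 1.0553681   0.19033624 -2.78125789] [ 0.14161339 -0.24609311 -0.00237915]
h [239  97  86  62] deg 19.6 dd 5.4 dh -1.9 mm [-0.07 -0.1  -0.01  1.09 -0.48]
15.4 [0.57728735 0.0635248  0.11269606] [ 0.31923958  0.31543042 -3.29213032] [ 0.10336046 -0.24267327  0.04499428]
```

View pics/side_h.png

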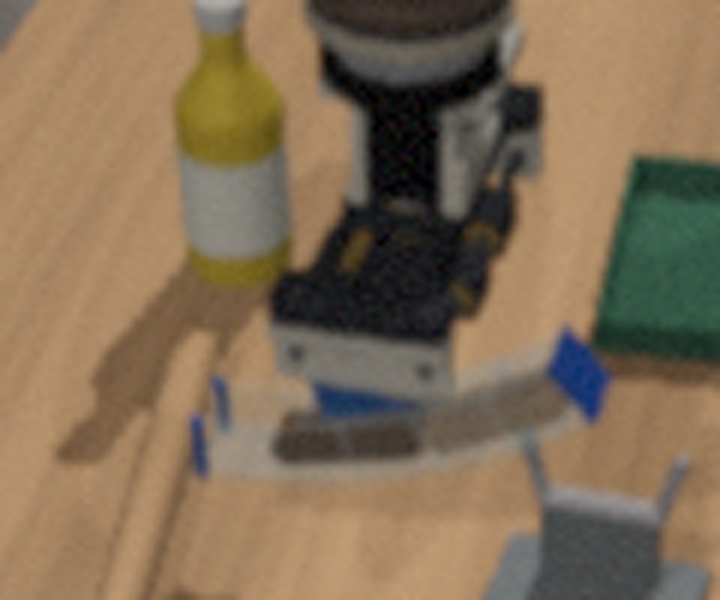

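```bash
python3 -m crank '[[[-0.08,0,0.1],0,255],[[-0.08,0,0.1],0,255],[[-0.08,0,0.1],0,255],[[0,0,0],0,255]]' 4; python3 look.py wrist i; python3 fit.py i; python3 look.py side i 190 310 140 240 6
```

```text
clock: 15.85
position: [0.5796, 0.0634, 0.1096]
ee_rot: [-0.077, -3.141, -0.0]
force: [0.9, -0.3, -2.4]
width: 0.152
15.85 [0.57958574 0.06339311 0.1095546 ] [ 0.92213316 -0.32207729 -2.37486905] [ 0.08544461 -0.20404361 -0.02700515]
i [238  96  88  68] deg 23.7 dd 6.2 dh -1.1 mm [ 0.08 -0.04 -0.06  1.23 -0.28]
15.9 [0.57957183 0.0633888  0.10964766] [ 0.38053168 -0.33984095 -2.18720812] [ 0.08207312 -0.20952657 -0.00746363]
```

View pics/side_i.png

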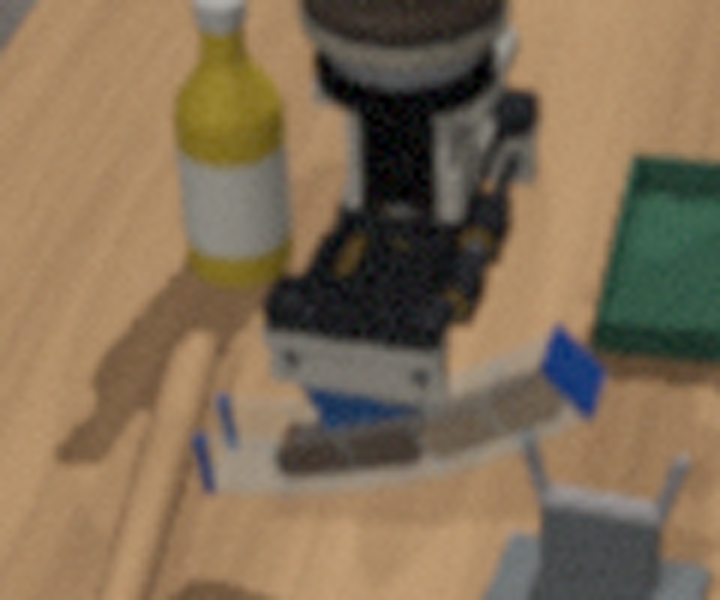

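```bash
python3 -m crank '[[[-0.07,0,0.1],0,255],[[-0.07,0,0.1],0,255],[[0,0,0],0,255]]' 4; python3 look.py wrist j; python3 fit.py j; python3 look.py side j 190 310 140 240 6
```

```text
clock: 16.25
position: [0.581, 0.0633, 0.1076]
ee_rot: [-0.077, -3.141, 0.0]
force: [0.3, -0.4, -2.3]
width: 0.151
16.25 [0.58095327 0.06326604 0.10755863] [ 0.32238378 -0.41281339 -2.33783475] [ 0.10804162 -0.26462872  0.05964702]
j [238  96  89  71] deg 25.7 dd 6.6 dh -0.8 mm [ 0.14 -0.01 -0.08  1.32 -0.21]
16.3 [0.5809236  0.06331579 0.10762393] [ 1.02487483 -0.95155821 -3.27763619] [ 0.12740358 -0.253187   -0.02602678]
```

View pics/side_j.png

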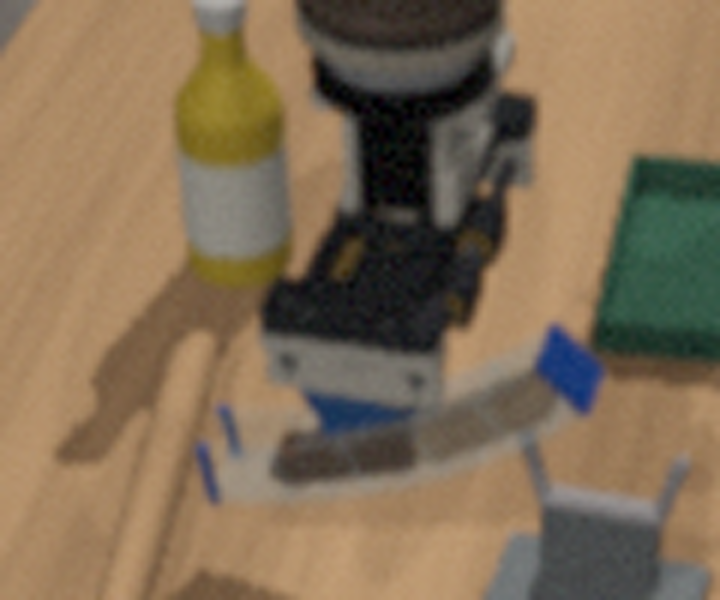

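```bash
python3 -m crank '[[[-0.06,0,0.1],0,255],[[-0.06,0,0.1],0,255],[[0,0,0],0,255]]' 4
cat > ov.py <<'E'
import sys; from fit import *; from cell import *
import subprocess
n=sys.argv[1]
s=monitor.observe();c=get_calibration('wrist');im,_=get_image('wrist')
c=dict(c);c.update(im=im,tp=np.array(s['position']),tr=np.array(s['ee_rot']))
np.savez('L_%s.npz'%n,**c)
r=fit(c); print(s['clock'],'deg %.1f dd %.1f dh %.1f mm'%(np.degrees(r.x[0]),r.x[1]*1e3,r.x[2]*1e3),r.fun.round(2),'F',np.round(s['force'],1))
cs=get_calibration('side');im,d=get_image('side'); np.savez('S_%s.npz'%n,im=im,d=d)
x0,y0,x1,y1,f=200,150,300,240,7
v=cv2.resize(im[y0:y1,x0:x1,::-1],None,fx=f,fy=f,interpolation=cv2.INTER_CUBIC)
R=Rn.from_rotvec(c['tr']).as_matrix()
def t2w(P):
    piv=np.array([-.02-r.x[1],0,.0387+r.x[2]+.019]); Q=(np.array(P)-piv)@Rn.from_euler('y',r.x[0]).as_matrix().T
    return (Q*np.array([-1,1,-1])+np.array([0,0,-.019]))@R.T+c['tp']
def ln(P,col):
    q=proj(cs,t2w(P)); q=((q-[x0,y0]+.5)*f).astype(int); cv2.polylines(v,[q.reshape(-1,1,2)],False,col,1)
# rim frame x ticks every 10mm of tube x, on floor+10mm height
for k,xx in enumerate(np.arange(-.05,.05,.01)):
    X=.098+xx; z=.020+.33*xx if xx>-.02 else .004+X*X/.6
    ln([[X,-.0125,z],[X,-.0125,z+.018]],(0,0,255) if abs(xx)<1e-6 else ((0,255,0) if xx>0 else (0,200,200)))
ln([[X,.0165,X*X/.608] for X in np.linspace(-.098,.098,20)],(255,0,255))
cv2.imwrite(f'pics/ov_{n}.png',v); print('rim world',t2w([[.098,0,.02]]).round(4))
E
python3 ov.py k
```

```text
clock: 16.65
position: [0.5821, 0.0632, 0.1056]
ee_rot: [-0.077, -3.141, 0.0]
force: [1.2, -0.3, -2.0]
width: 0.146
16.65 deg 27.3 dd 6.3 dh -1.8 mm [ 0.02 -0.08 -0.02  1.26 -0.44] F [ 1.2 -0.3 -2. ]
rim world [[0.6759 0.0586 0.0356]]
```

View pics/ov_k.png

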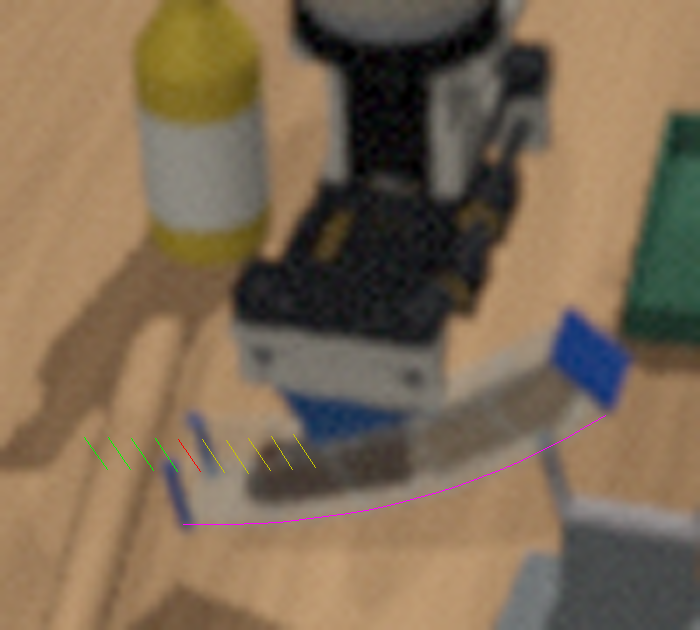

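```bash
sed -i 's/ln(\[\[X,-.0125,z\],\[X,-.0125,z+.018\]\]/ln([[X,.010,z],[X-.018*.33,.010,z+.017]]/' ov.py; python3 -m crank '[[[-0.06,0,0.1],0,255],[[-0.03,0,0.05],0,255],[[0,0,0],0,255]]' 4; python3 ov.py l
```

```text
clock: 17.05
position: [0.583, 0.0632, 0.1041]
ee_rot: [-0.077, -3.141, 0.0]
force: [0.2, 0.4, -2.6]
width: 0.15
17.05 deg 28.5 dd 6.5 dh -2.2 mm [-0.01 -0.12  0.    1.31 -0.55] F [ 0.2  0.4 -2.6]
rim world [[0.6753 0.0587 0.0324]]
```

View pics/ov_l.png

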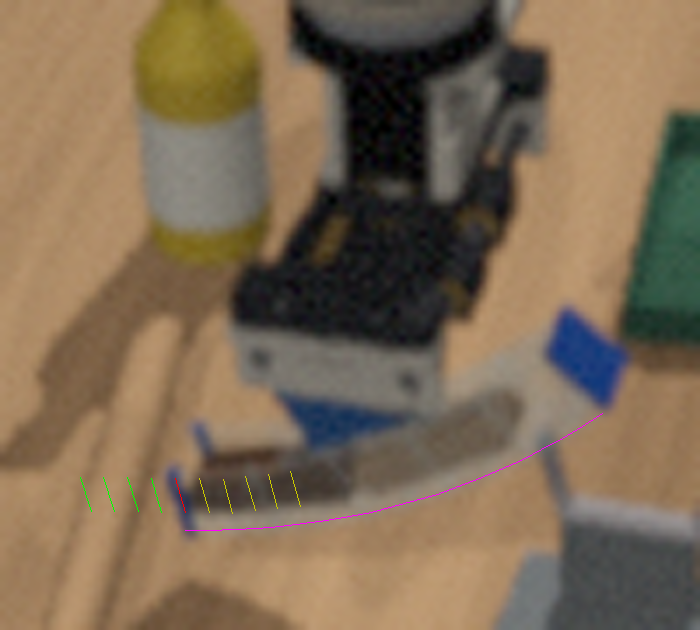

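```bash
python3 -m crank '[[[-0.03,0,0.05],0,255],[[0,0,0],0,255]]' 4; python3 ov.py m
```

```text
clock: 17.35
position: [0.5832, 0.0632, 0.1036]
ee_rot: [-0.077, -3.141, 0.0]
force: [0.0, 0.5, -2.4]
width: 0.155
17.35 deg 29.4 dd 6.9 dh -1.6 mm [ 0.07 -0.07 -0.03  1.37 -0.4 ] F [ 0.   0.5 -2.4]
rim world [[0.6742 0.0587 0.0299]]
```

View pics/ov_m.png

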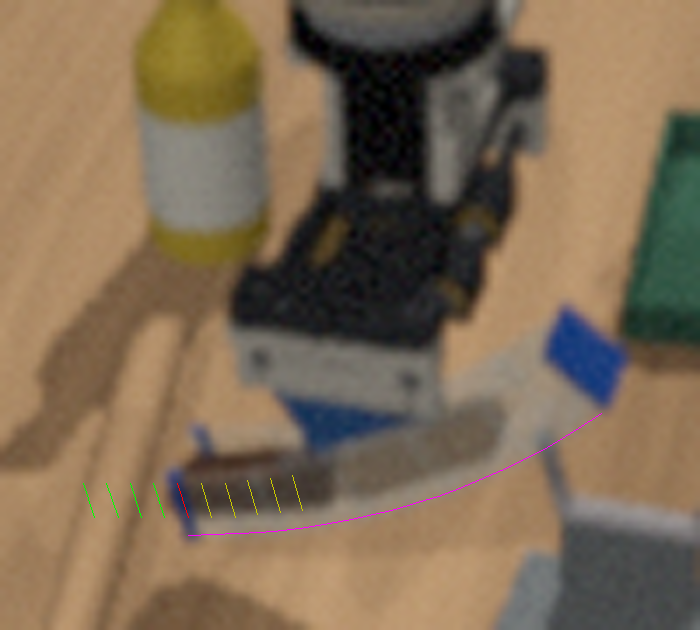

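```bash
python3 -m crank '[[[-0.03,0,0.06],0,255],[[0,0,0],0,255]]' 4; python3 ov.py n
```

```text
clock: 17.65
position: [0.5836, 0.0632, 0.103]
ee_rot: [-0.077, -3.141, 0.0]
force: [-0.3, -0.8, -3.2]
width: 0.151
17.65 deg 29.8 dd 6.5 dh -2.3 mm [-0.02 -0.13  0.01  1.3  -0.58] F [-0.3 -0.8 -3.2]
rim world [[0.6739 0.0587 0.0295]]
```

View pics/ov_n.png

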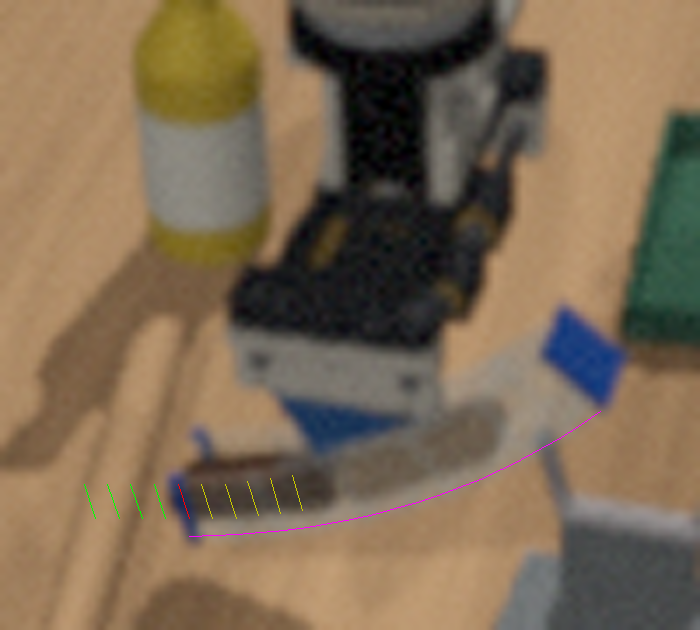

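```bash
python3 -m crank '[[[-0.04,0,0.09],0,255],[[0,0,0],0,255]]' 4; python3 ov.py o
```

```text
clock: 17.95
position: [0.584, 0.0632, 0.1021]
ee_rot: [-0.077, -3.141, 0.0]
force: [1.2, -0.4, -2.6]
width: 0.152
17.95 deg 30.1 dd 6.4 dh -3.3 mm [-0.14 -0.21  0.07  1.27 -0.82] F [ 1.2 -0.4 -2.6]
rim world [[0.6742 0.0587 0.029 ]]
```

View pics/ov_o.png

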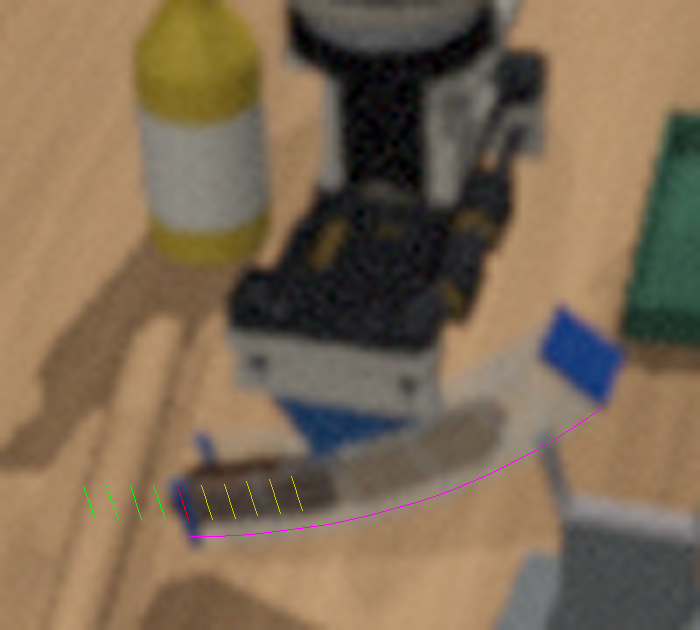

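```bash
python3 -m crank '[[[-0.05,0,0.1],0,255],[[0,0,0],0,255]]' 4; python3 ov.py p
```

```text
clock: 18.25
position: [0.5845, 0.0631, 0.1011]
ee_rot: [-0.077, -3.141, 0.0]
force: [0.8, 0.7, -2.6]
width: 0.153
18.25 deg 31.9 dd 6.9 dh -2.0 mm [ 0.04 -0.11 -0.    1.39 -0.51] F [ 0.8  0.7 -2.6]
rim world [[0.6717 0.0588 0.0239]]
```

View pics/ov_p.png

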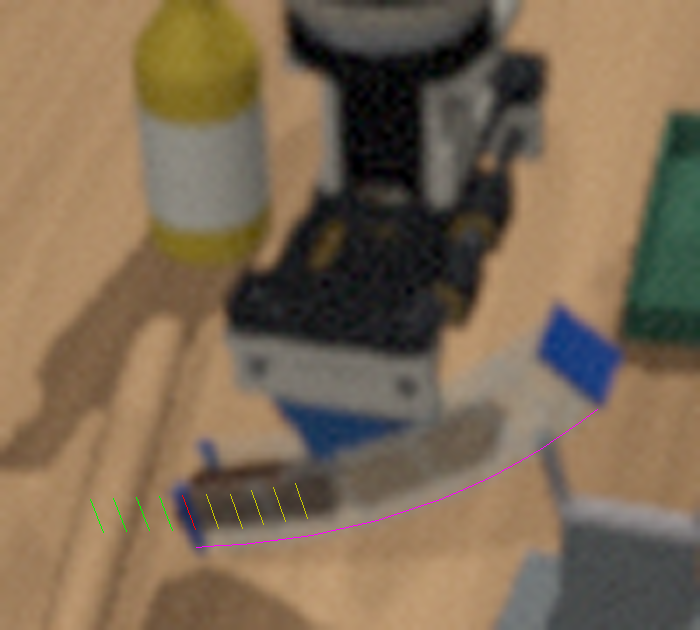

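```bash
python3 -m crank '[[[0,0,-0.4],0,255],[[0.3,0,-0.5],0,255],[[0.4,0,-0.4],0,255],[[0.4,0,0],0,255],[[0.1,0,0],0,255]]' 5; python3 ov.py q
```

```text
clock: 18.85
position: [0.5719, 0.0637, 0.1144]
ee_rot: [0.076, 3.141, -0.001]
force: [0.7, 0.4, -3.2]
width: 0.152
18.85 deg 32.7 dd 7.2 dh -1.4 mm [ 0.13 -0.05 -0.04  1.45 -0.35] F [ 0.7  0.4 -3.2]
rim world [[0.6575 0.0595 0.0352]]
```

View pics/ov_q.png

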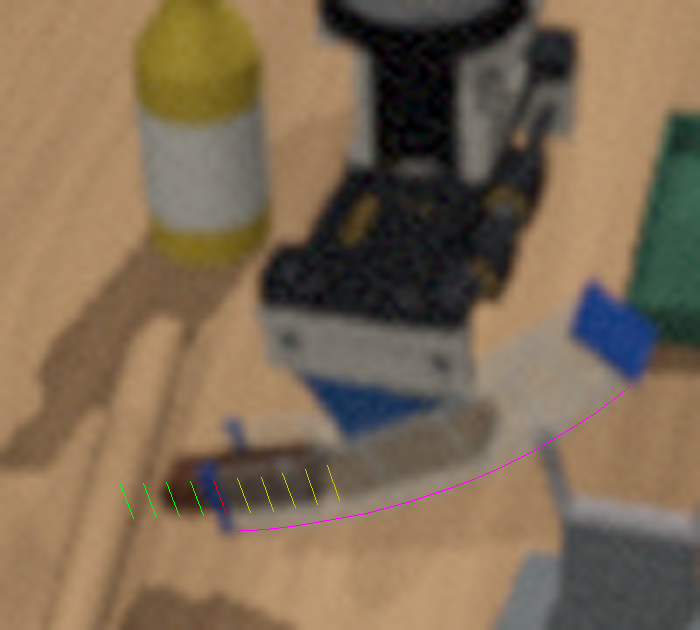

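```bash
python3 -m crank '[[[0,0,-0.1],0,255],[[0,0,-0.2],0,255],[[0,0,-0.3],0,255],[[0,0,-0.3],0,255],[[0,0,-0.4],0,255]]' 5;python3 -m crank '[[[0,0,-0.4],0,255],[[0,0,-0.3],0,255],[[0,0,-0.2],0,255],[[0,0,-0.1],0,255],[[0,0,0],0,255]]' 5; python3 ov.py r
```

```text
clock: 19.45
position: [0.5725, 0.0638, 0.1275]
ee_rot: [-0.077, -3.141, -0.0]
force: [-0.1, -0.7, -3.4]
width: 0.152
clock: 19.95
position: [0.5725, 0.0637, 0.1373]
ee_rot: [0.077, 3.141, -0.0]
force: [-0.1, 0.4, -3.6]
width: 0.154
19.95 deg 32.7 dd 7.3 dh -1.4 mm [ 0.13 -0.05 -0.04  1.45 -0.36] F [-0.1  0.4 -3.6]
rim world [[0.6582 0.0595 0.0581]]
```

View pics/ov_r.png

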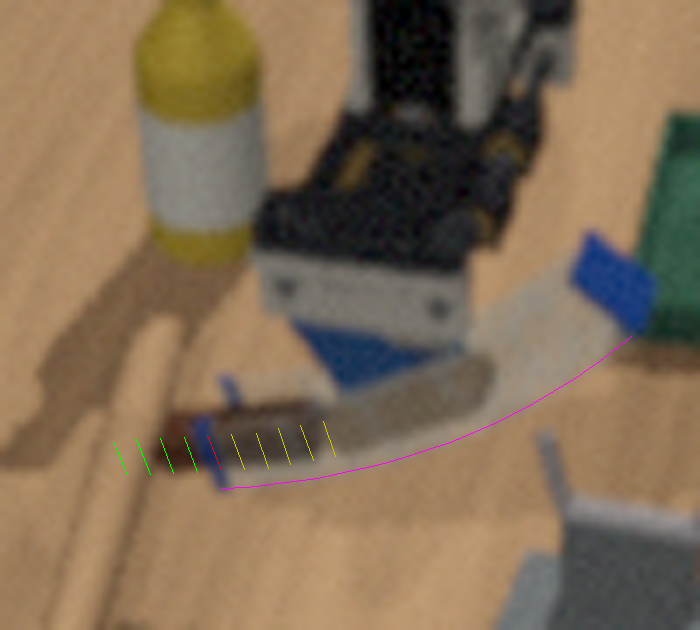

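```bash
python3 -m crank '[[[0,0,0],0,255],[[0,0,0],0,255],[[0,0,0],0,255],[[0,0,0],0,255],[[0,0,0],0,255]]' 5;python3 -m crank '[[[0,0,0],0,255],[[0,0,0],0,255],[[0,0,0],0,255],[[0,0,0],0,255],[[0,0,0],0,255]]' 5; python3 ov.py s
python3 - <<'E'
from cell import *
for l in ('first_blank','second_blank'): print(l,look_for(l,'side')[:2])
E
```

```text
clock: 20.55
position: [0.5725, 0.0637, 0.1372]
ee_rot: [-0.077, -3.141, 0.0]
force: [0.5, 0.9, -2.6]
width: 0.15
clock: 21.05
position: [0.5725, 0.0637, 0.1372]
ee_rot: [-0.077, -3.141, 0.0]
force: [0.5, 0.5, -2.2]
width: 0.158
21.05 deg 32.7 dd 7.3 dh -1.4 mm [ 0.13 -0.05 -0.04  1.45 -0.35] F [ 0.5  0.5 -2.2]
rim world [[0.6581 0.0595 0.058 ]]
first_blank []
second_blank []
```

View pics/ov_s.png

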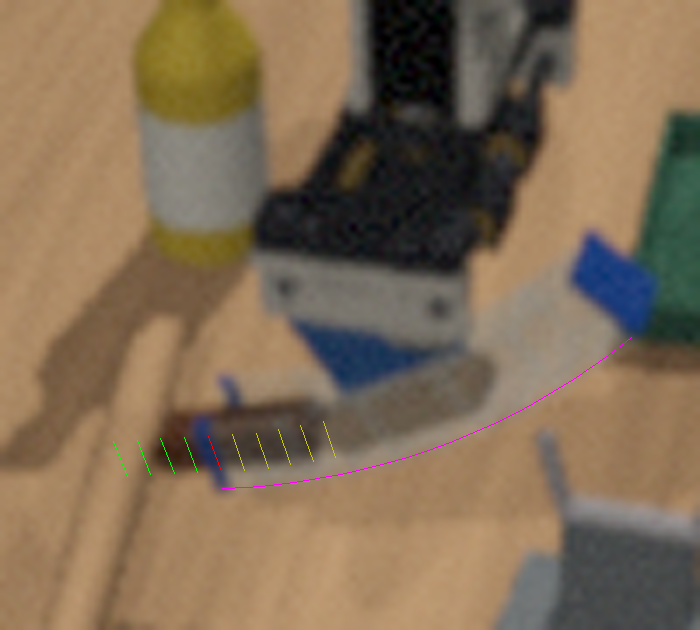

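```bash
python3 -m crank '[[[0,0,-0.5],1,255],[[0,0,-1],2,255],[[0,0,-1],3,255],[[0,0,-1],4,255],[[0,0,-1],4,255]]' 6;python3 -m crank '[[[0,0,-1],4,255],[[0,0,-1],4,255],[[0,0,-0.5],4,255],[[0,0,0],4,255],[[0,0,0],4,255]]' 6; python3 -m crank '[[[0,0,0],4,255],[[0,0,0],4,255],[[0,0,0],4,255],[[0,0,0],4,255],[[0,0,0],4,255]]' 6; python3 ov.py t; python3 -c "
from cell import *;print(monitor.observe()['joints'])"
```

```text
clock: 21.75
position: [0.5726, 0.064, 0.1836]
ee_rot: [0.466, 3.106, 0.001]
force: [-0.1, -0.8, -3.8]
width: 0.154
clock: 22.25
position: [0.5727, 0.0641, 0.2085]
ee_rot: [0.998, 2.978, 0.001]
force: [-0.6, 0.2, -3.0]
width: 0.153
clock: 22.75
position: [0.5726, 0.0642, 0.2083]
ee_rot: [1.5, 2.76, 0.001]
force: [-0.8, -0.1, -2.3]
width: 0.15
22.75 deg 31.8 dd 7.2 dh -2.2 mm [ 0.03 -0.11 -0.    1.43 -0.54] F [-0.8 -0.1 -2.3]
rim world [[ 0.6203 -0.0092  0.1311]]
[ 0.41999523  0.53332608 -0.91946296  1.66785236  0.455247    1.16890997
 -0.03768775]
```

View pics/ov_t.png

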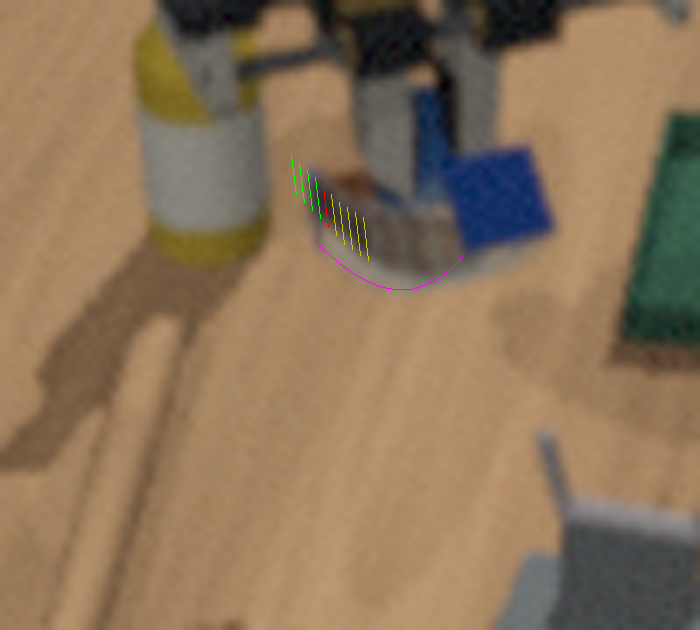

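```bash
python3 -m crank '[[[0,0,0],4,255],[[0,0,0],4,255],[[0,0,0],4,255],[[0,0,0],4,255],[[0,0,0],4,255]]' 6;python3 -m crank '[[[0,0,0],4,255],[[0,0,0],4,255],[[0,0,0],4,255],[[0,0,0],3,255],[[0,0,0],3,255]]' 6; python3 -m crank '[[[0.2,-0.5,0],0,255],[[0.4,-0.9,0],0,255],[[0.6,-1.2,0],0,255],[[0.8,-1.4,0],0,255],[[0.8,-1.4,0],0,255]]' 6; python3 -m crank '[[[0.8,-1.2,0],0,255],[[0.7,-0.8,0],0,255],[[0.5,-0.4,0],0,255],[[0.3,-0.2,0],0,255],[[0.2,0,0],0,255]]' 6;python3 ov.py u; cp pics/ov_u.png /dev/null; python3 look.py wrist u2 100 460 0 300 2
```

```text
clock: 23.35
position: [0.5725, 0.0641, 0.2078]
ee_rot: [1.953, 2.461, 0.001]
force: [0.1, 0.5, -2.5]
width: 0.152
clock: 23.85
position: [0.5725, 0.0641, 0.2078]
ee_rot: [2.313, 2.126, 0.001]
force: [-0.5, 0.3, -2.8]
width: 0.152
clock: 24.35
position: [0.5194, 0.0973, 0.2073]
ee_rot: [-2.311, -2.128, 0.0]
force: [0.3, 0.4, -2.8]
width: 0.152
clock: 24.85
position: [0.4974, 0.1234, 0.2072]
ee_rot: [2.313, 2.126, 0.0]
force: [-0.1, -0.3, -2.5]
width: 0.152
24.85 deg 32.8 dd 7.4 dh -1.5 mm [ 0.12 -0.06 -0.04  1.48 -0.37] F [-0.1 -0.3 -2.5]
rim world [[0.4902 0.0378 0.1279]]
24.95 [0.49763809 0.12333686 0.20717998] [-0.99349144 -0.55453252 -3.08385076] [ 0.0439006  -0.08695958 -0.01657932]
```

View pics/wrist_u2.png

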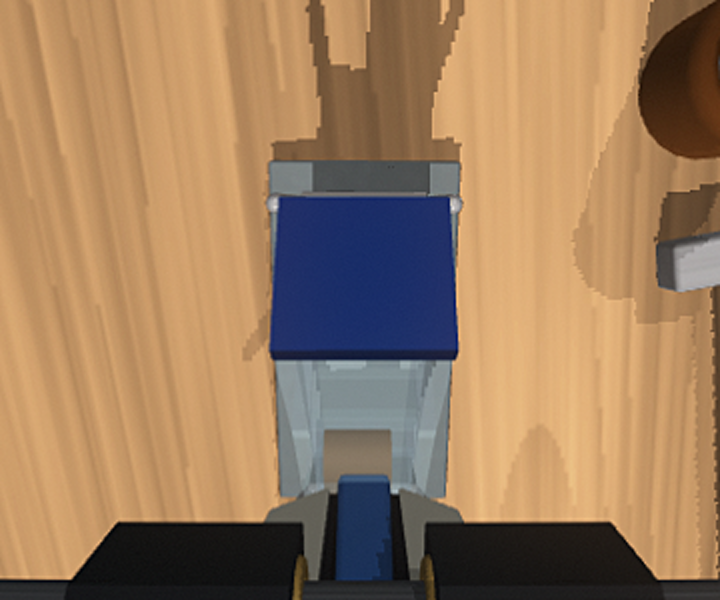

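View pics/ov_u.png

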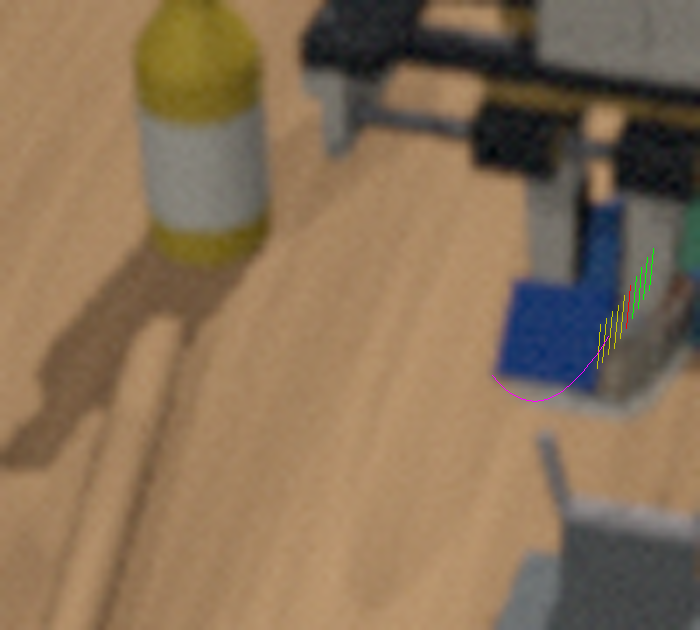

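```bash
python3 look.py top u 220 340 170 260 6
```

```text
25.0 [0.49763395 0.12306026 0.20710645] [ 0.24352248  0.13083244 -2.48467416] [-0.02777414 -0.12627279 -0.00654931]
```

View pics/top_u.png

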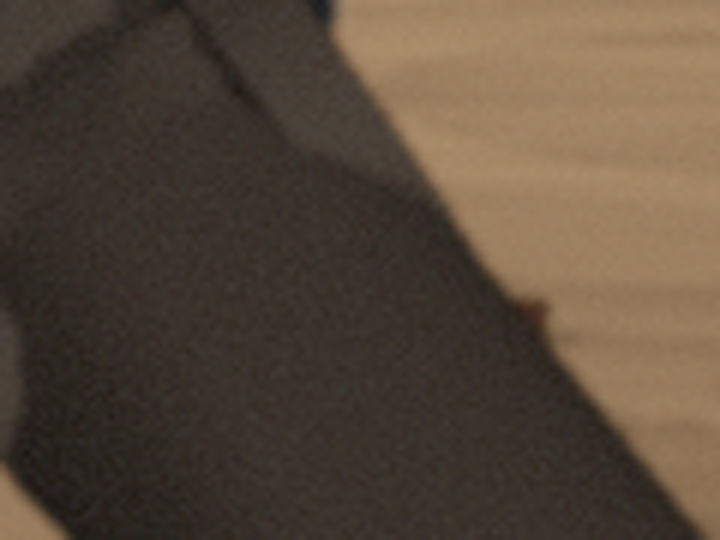

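Run:
```python
from h import *; from cell import get_calibration
c=get_calibration('top'); print(onz(c,[(220+547/6-.5,170+315/6-.5)],.128))
```

```text
[[0.48794695 0.00217765 0.128     ]]
```

```bash
python3 -m crank '[[[0,0,0.4],0,255],[[0,0,0.8],0,255],[[0,0,1.1],0,255],[[0,0,1.2],0,255],[[0,0,1.1],0,255]]' 6; python3 -m crank '[[[0,0,0.8],0,255],[[0,0,0.4],0,255],[[0,0,0.2],0,255],[[0,0,0.1],0,255],[[0,0,0],0,255]]' 6; python3 look.py side v 190 350 150 300 5; python3 look.py top v 220 340 170 260 6
```

```text
clock: 25.55
position: [0.4968, 0.123, 0.1597]
ee_rot: [-2.312, -2.126, 0.001]
force: [-0.2, -0.3, -3.0]
width: 0.149
clock: 26.05
position: [0.4974, 0.1234, 0.1464]
ee_rot: [2.312, 2.126, 0.001]
force: [-0.1, 1.3, -2.4]
width: 0.154
26.05 [0.49741529 0.12337746 0.14644498] [-0.06290937  1.3078966  -2.37499837] [ 0.02939765 -0.08955062  0.02775172]
26.1 [0.49743957 0.12335458 0.14654156] [-0.03713551 -0.17635202 -3.11504296] [-0.02942282 -0.1395529   0.00064705]
```

View pics/side_v.png

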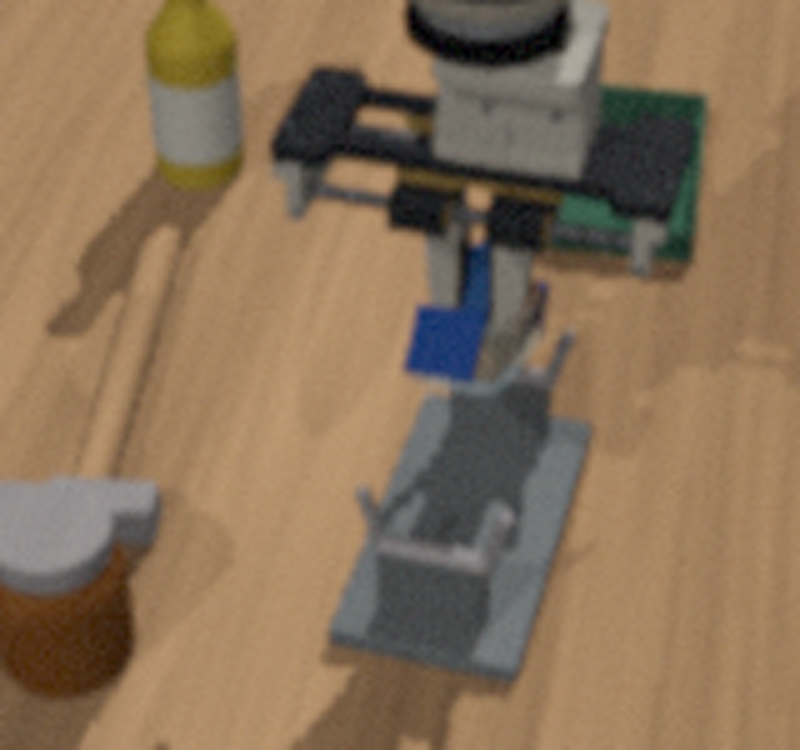

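View pics/top_v.png

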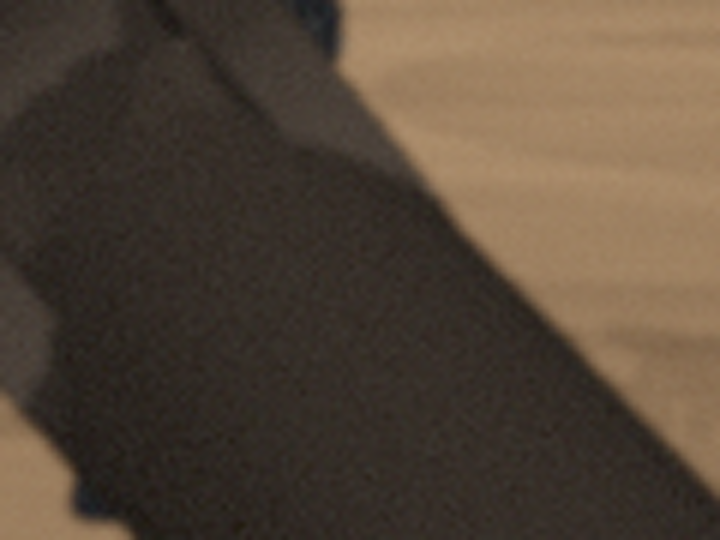

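```bash
python3 -m crank '[[[0,0,0.4],0,255],[[0,0,0.2],0,255],[[0,0,0.1],0,255],[[0,0,0.1],0,255],[[0,0,0],0,255]]' 6; python3 ov.py w
```

```text
clock: 26.65
position: [0.4972, 0.1232, 0.1381]
ee_rot: [2.313, 2.126, -0.0]
force: [0.9, 0.2, -2.6]
width: 0.151
26.65 deg 32.8 dd 7.5 dh -1.5 mm [ 0.13 -0.06 -0.04  1.49 -0.37] F [ 0.9  0.2 -2.6]
rim world [[0.49   0.0376 0.0588]]
```

```bash
python3 -m crank '[[[0.1,0,0.2],0,255],[[0.2,0,0.2],0,255],[[0.25,0,0.2],0,255],[[0.25,0,0.2],0,255],[[0.25,0,0.2],0,255]]' 6; python3 ov.py x; python3 look.py side x 240 330 190 280 7
```

```text
clock: 27.25
position: [0.4982, 0.1342, 0.1281]
ee_rot: [2.312, 2.127, 0.001]
force: [0.4, 0.8, 0.7]
width: 0.155
27.25 deg 22.8 dd 6.4 dh -2.1 mm [-0.03 -0.1  -0.01  1.27 -0.51] F [0.4 0.8 0.7]
rim world [[0.4898 0.0338 0.066 ]]
27.35 [0.49797894 0.13420795 0.12791838] [ 0.52061844  0.29093741 -2.05853555] [ 0.01387585 -0.09970866 -0.0299994 ]
```

View pics/side_x.png

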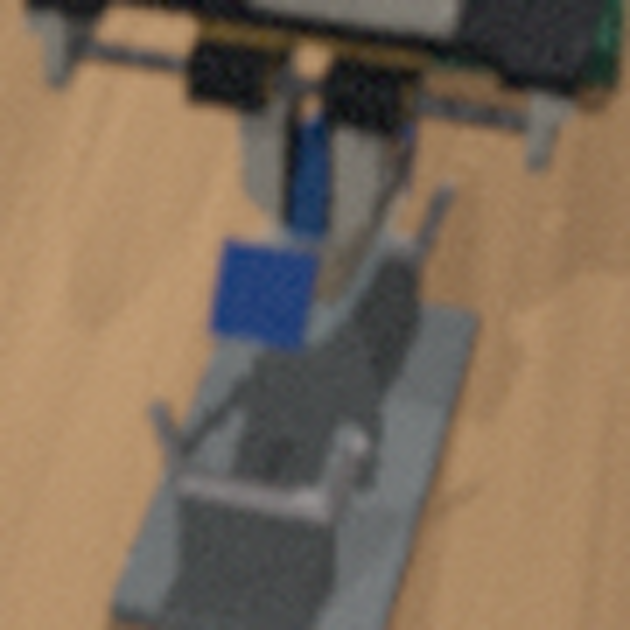

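```bash
python3 -m crank '[[[0.2,0,0.2],0,255],[[0.2,0,0.2],0,255],[[0.2,0,0.2],0,255],[[0.2,0,0.2],0,255],[[0.2,0,0.2],0,255]]' 6;python3 -m crank '[[[0.2,0,0.2],0,255],[[0.2,0,0.2],0,255],[[0.2,0,0.2],0,255],[[0.2,0,0.2],0,255],[[0,0,0],0,255]]' 6; python3 ov.py y; python3 look.py wrist y2 100 460 0 300 2
```

```text
clock: 27.9
position: [0.4989, 0.1439, 0.118]
ee_rot: [-2.313, -2.126, 0.0]
force: [0.3, 0.1, -1.0]
width: 0.155
clock: 28.4
position: [0.4994, 0.1519, 0.1099]
ee_rot: [-2.312, -2.126, 0.001]
force: [-0.2, 0.7, -3.0]
width: 0.151
28.4 deg 8.8 dd 5.6 dh -0.8 mm [ 0.01 -0.02 -0.08  1.11 -0.2 ] F [-0.2  0.7 -3. ]
rim world [[0.4897 0.0358 0.0734]]
28.5 [0.49950682 0.15171182 0.11005823] [ 0.23070251 -0.4454989  -3.78352057] [ 0.02053648 -0.06235772  0.0681826 ]
```

View pics/wrist_y2.png

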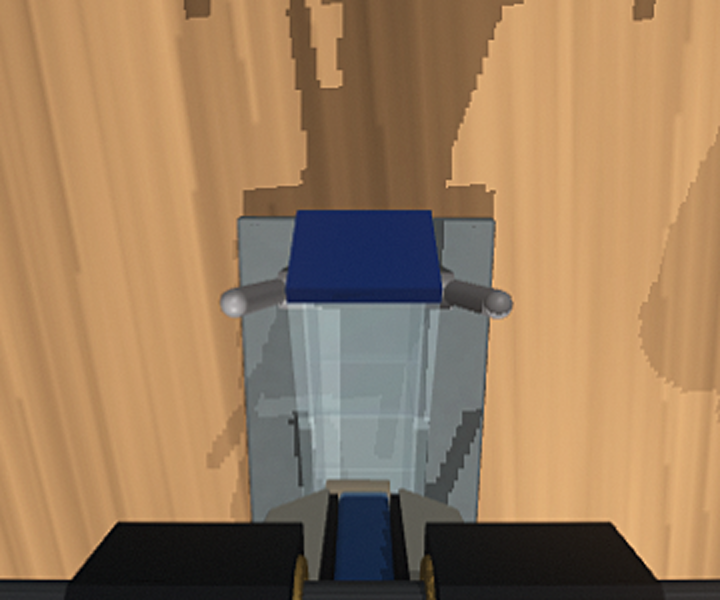

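```bash
python3 -m crank '[[[0.1,0,0.15],0,255],[[0.15,0.05,0.2],0,255],[[0.15,0,0.2],0,255],[[0.15,0,0.2],0,255],[[0.15,0,0.2],0,255]]' 6;python3 -m crank '[[[0.15,0,0.2],0,255],[[0.1,0,0.15],0,255],[[0.05,0,0.1],0,255],[[0,0,0.1],0,255],[[0,0,0],0,255]]' 6; python3 ov.py z; python3 look.py wrist z2 100 460 0 300 2; python3 look.py side z 240 330 190 280 7
```

```text
clock: 29.05
position: [0.5007, 0.1587, 0.1005]
ee_rot: [2.313, 2.126, -0.0]
force: [-0.0, 0.0, -0.9]
width: 0.153
clock: 29.55
position: [0.5011, 0.1621, 0.0953]
ee_rot: [-2.312, -2.126, -0.001]
force: [-0.1, 1.9, 0.2]
width: 0.152
29.55 deg -0.6 dd 5.9 dh -0.4 mm [ 0.    0.01 -0.12  1.19 -0.11] F [-0.1  1.9  0.2]
rim world [[0.4907 0.0382 0.0782]]
29.65 [0.50106223 0.16189769 0.09533179] [ 1.26705849  1.42466095 -0.70535091] [ 0.34654839 -0.11375632  0.01315409]
29.7 [0.50103686 0.16183147 0.09532681] [-0.30955475  1.02811253  0.18693404] [ 0.2936321  -0.11522233 -0.0132322 ]
```

View pics/wrist_z2.png

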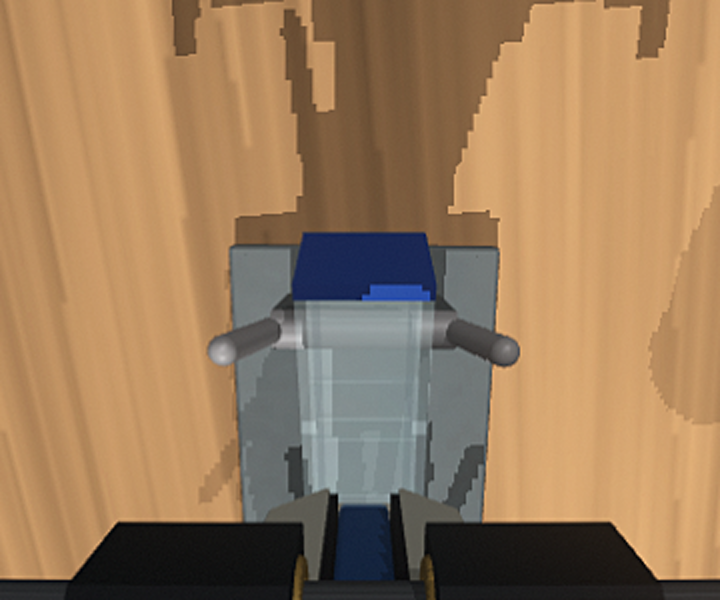

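View pics/side_z.png

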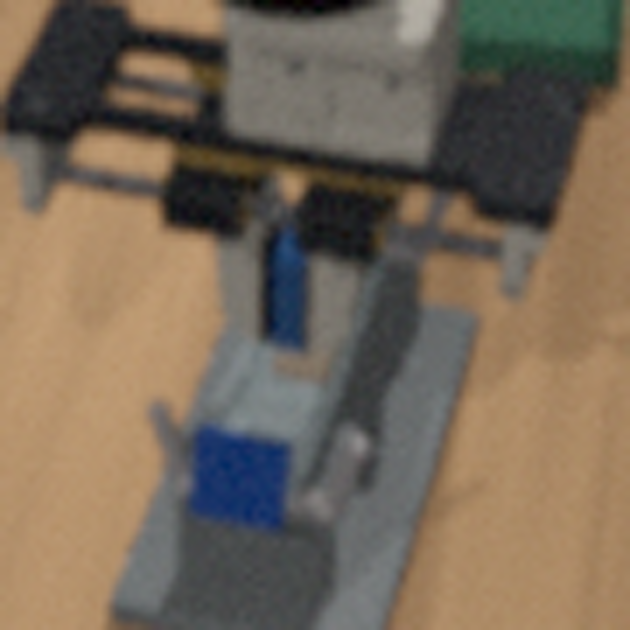

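```bash
python3 -m crank '[[[0,0,0.1],0,255],[[0,0,0],0,200],[[0,0,0],0,150],[[0,0,0],0,100],[[0,0,0],0,0]]' 6;python3 -m crank '[[[0,0,0],0,0],[[0,0,0],0,0],[[0,0,-1],0,0],[[0,0,-4],0,0],[[0,0,-4],0,0]]' 6; python3 look.py wrist A 100 460 0 300 2;  python3 look.py side A 240 330 190 280 7
```

```text
clock: 30.25
position: [0.5009, 0.1613, 0.0941]
ee_rot: [2.313, 2.126, -0.0]
force: [0.2, -0.2, -0.1]
width: 0.428
clock: 30.75
position: [0.5002, 0.1616, 0.1854]
ee_rot: [-2.311, -2.126, 0.002]
force: [1.2, -0.0, 0.1]
width: 0.865
30.75 [0.50016591 0.16157101 0.18538249] [ 1.17968398 -0.0161096   0.10054994] [-0.03447507 -0.16766009 -0.0199588 ]
30.8 [0.50304525 0.16382493 0.19216181] [2.52355156 3.06423427 4.5538958 ] [ 0.15793712 -0.29161276  0.01486921]
```

View pics/wrist_A.png

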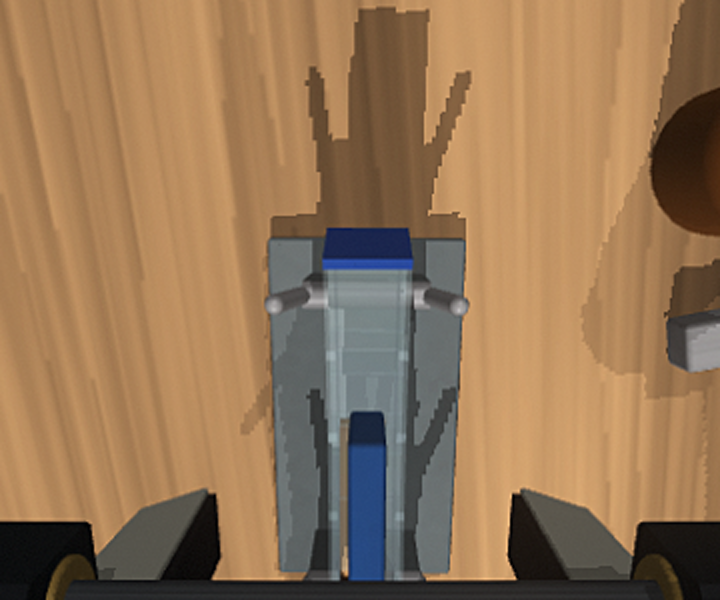

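View pics/side_A.png

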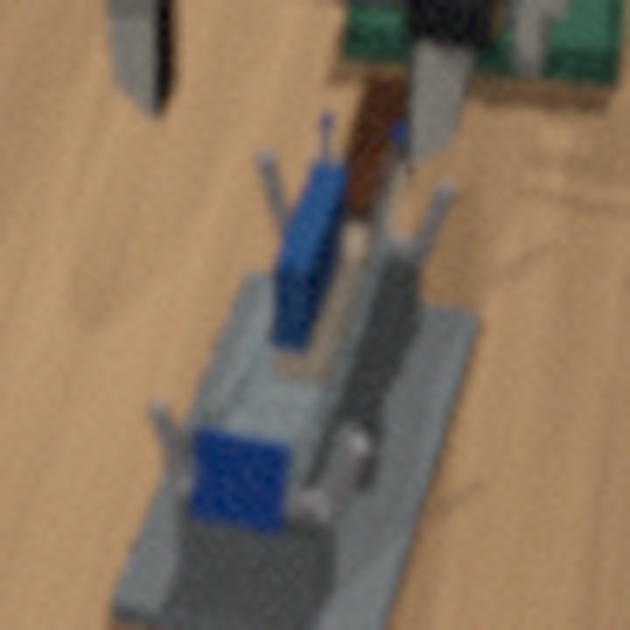

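```bash
python3 -m crank '[[[-4.6,0,0],0,0],[[-4.6,0,0],0,0],[[-4.6,0,0],0,0],[[0,0,0],0,0]]' 6; python3 look.py wrist B 180 380 150 390 3;  python3 look.py side B 240 330 170 260 7; python3 look.py top B 220 340 170 260 6
```

```text
clock: 31.25
position: [0.4886, 0.0165, 0.1838]
ee_rot: [2.321, 2.114, -0.007]
force: [0.3, 1.4, 1.0]
width: 1.0
31.25 [0.48862204 0.01647842 0.18376624] [0.33650426 1.40333079 1.01816934] [-0.00088676 -0.12499509 -0.00399002]
31.3 [0.48903036 0.02023298 0.18419463] [-0.30373711  0.6548954   0.47928847] [ 0.01246464 -0.09607126 -0.00893365]
31.35 [0.48930671 0.02285396 0.18451174] [-0.34486865  0.44561078 -0.30034592] [ 0.06393062 -0.14221939 -0.01439194]
```

View pics/wrist_B.png

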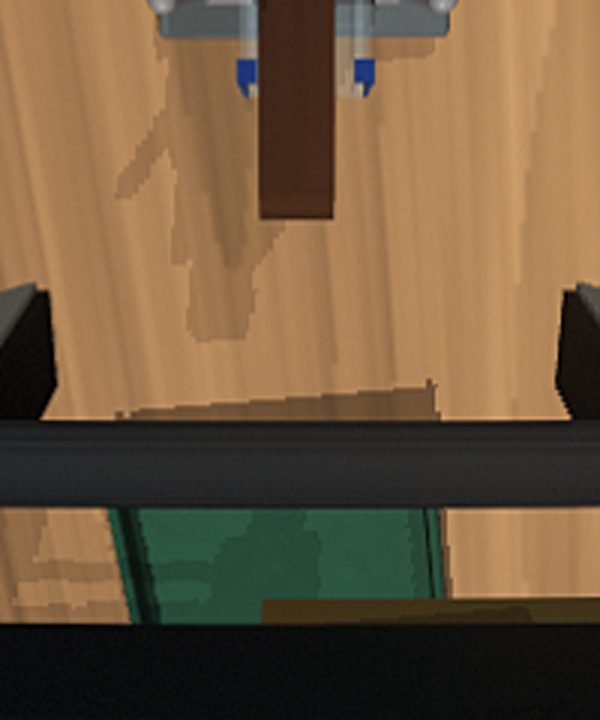

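View pics/side_B.png

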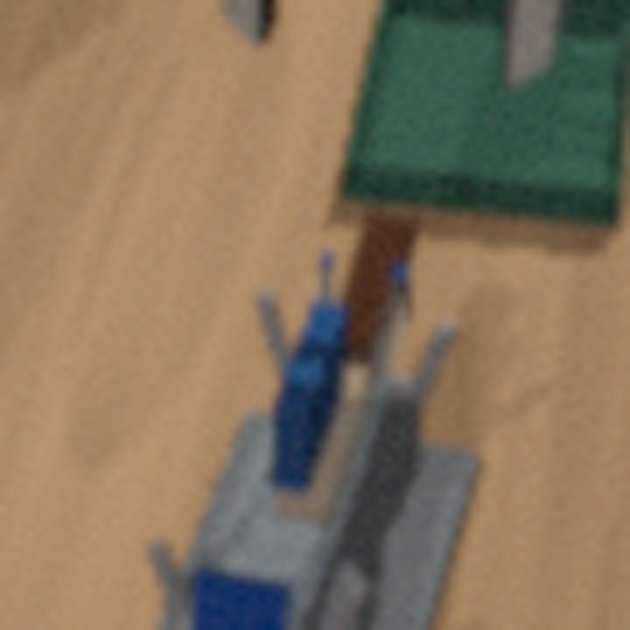

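Run:
```python
from h import *
np.set_printoptions(precision=4,suppress=True)
c=dict(np.load('L_B.npz'))
def P(u,v):
    z=c['d'][int(v),int(u)]; o,d=ray(c,[(u,v)]); return (o+z*d)[0]
for x,y in [(297,20),(297,60),(297,100),(297,150),(297,190),(297,205),(297,213),(262,150),(330,150),(262,190),(330,190),(247,70),(365,70),(247,90),(366,90)]:
    print(x,y,P(180+x/3,150+y/3))
print(c['tp'])
```

```text
297 20 [ 0.6732  0.0859 -0.0001]
297 60 [0.6361 0.0848 0.0016]
297 100 [0.4957 0.0603 0.5986]
297 150 [0.474  0.0593 0.6096]
297 190 [0.4577 0.0586 0.6165]
297 205 [0.4537 0.0592 0.5964]
297 213 [0.4507 0.0592 0.5947]
262 150 [0.4766 0.0744 0.5877]
330 150 [0.4756 0.0466 0.6003]
262 190 [0.5094 0.1066 0.0913]
330 190 [0.4578 0.046  0.6189]
247 70 [0.6258 0.1293 0.003 ]
365 70 [0.5092 0.0333 0.5951]
247 90 [0.5018 0.0816 0.5845]
366 90 [0.5006 0.0328 0.5972]
[0.4893 0.0229 0.1845]
```

```bash
python3 look.py wrist C 180 380 150 390 3
python3 - <<'E'
from h import *
np.set_printoptions(precision=4,suppress=True)
c=dict(np.load('L_C.npz')); im=c['im'].astype(int)
def P(u,v):
    z=c['d'][int(v),int(u)]; o,d=ray(c,[(u,v)]); return (o+z*d)[0]
m=(im[...,0]<110)&(im[...,0]>im[...,2]*1.6)&(im[...,1]<60)
for v in range(150,245,5):
    u=np.where(m[v,230:330])[0]+230
    if len(u)>8: print(v,u.min(),u.max(),P((u.min()+u.max())/2,v),P(u.min()+2,v)[:2],P(u.max()-2,v)[:2])
hsv=cv2.cvtColor(c['im'],cv2.COLOR_RGB2HSV); b=(hsv[...,0]>100)&(hsv[...,0]<135)&(hsv[...,1]>120)
vs,us=np.where(b[150:200,240:310]); print('band',us.min()+240,us.max()+240,vs.min()+150,vs.max()+150)
for u,v in [(us.min()+242,vs.max()+146),(us.max()+238,vs.max()+146),(us.min()+242,vs.min()+152),(us.max()+238,vs.min()+152)]: print(P(u,v))
print(c['tp'],c['tr'])
E
```

```text
31.4 [0.48941798 0.02444064 0.18459393] [ 0.11959056  0.36422042 -0.17389426] [-0.00059531 -0.06602862  0.00255432]
150 267 290 [0.4914 0.0728 0.0843] [0.4838 0.0734] [0.4989 0.072 ]
155 267 290 [0.491  0.0689 0.085 ] [0.4834 0.0695] [0.4986 0.0683]
160 267 291 [0.4911 0.0653 0.0874] [0.4831 0.0656] [0.499  0.0646]
165 267 290 [0.4904 0.0613 0.0872] [0.4828 0.062 ] [0.4979 0.0606]
170 267 290 [0.49   0.0573 0.0875] [0.4825 0.0582] [0.4976 0.0568]
175 267 290 [0.4897 0.0536 0.089 ] [0.4821 0.0543] [0.4973 0.0533]
180 267 290 [0.4894 0.0498 0.0904] [0.4818 0.0506] [0.4969 0.0493]
185 267 290 [0.4891 0.0461 0.0921] [0.4815 0.0469] [0.4966 0.0455]
190 267 290 [0.4887 0.0418 0.0913] [0.4812 0.0429] [0.4963 0.0416]
195 266 290 [0.488  0.0387 0.0951] [0.4801 0.0395] [0.4959 0.0378]
200 266 290 [0.4877 0.0347 0.0954] [0.4797 0.0352] [0.4956 0.0337]
205 266 290 [0.4873 0.0307 0.0958] [0.4793 0.0312] [0.4953 0.03  ]
210 266 290 [0.487  0.0269 0.0972] [0.4791 0.0278] [0.495 0.026]
215 266 290 [0.4867 0.0236 0.1   ] [0.4787 0.0238] [0.4946 0.0225]
220 266 290 [0.4864 0.0196 0.1003] [0.4784 0.02  ] [0.4943 0.0183]
225 266 290 [0.486  0.0154 0.1005] [0.4781 0.0163] [0.494  0.0148]
230 266 290 [0.4855 0.0103 0.0984] [0.4776 0.0116] [0.4936 0.0092]
band 259 303 181 190
[0.476  0.0491 0.1035]
[0.5064 0.0466 0.1042]
[0.4761 0.0511 0.102 ]
[0.5066 0.0485 0.1022]
[0.4894 0.0244 0.1846] [2.3131 2.1257 0.001 ]
```

View pics/wrist_C.png

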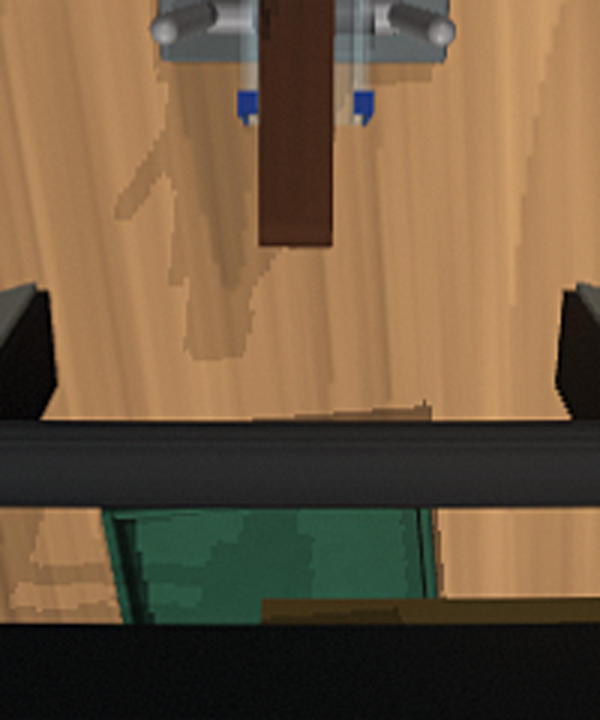

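```bash
python3 -m crank '[[[-0.3,-0.25,3],0,130],[[0,0,3],0,130],[[0,0,3],0,130],[[0,0,1.2],0,130],[[0,0,0],0,130]]' 10; python3 look.py wrist D 180 380 150 390 3
python3 - <<'E'
from h import *
c=dict(np.load('L_D.npz')); print(c['tp'])
E
```

```text
clock: 31.95
position: [0.4857, 0.0226, 0.0812]
ee_rot: [-2.308, -2.128, 0.003]
force: [-0.4, -0.3, 0.5]
width: 0.613
31.95 [0.48572498 0.02262601 0.08119966] [-0.41218625 -0.32837372  0.460216  ] [-0.03143646 -0.09559481 -0.01477257]
[0.48572498 0.02262601 0.08119966]
```

View pics/wrist_D.png

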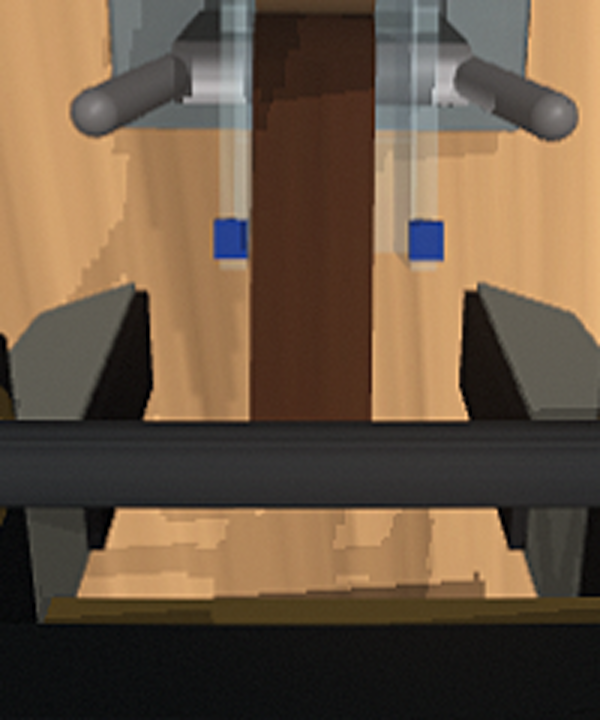

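```bash
python3 -m crank '[[[0,0,0],0,180],[[0,0,0],0,255],[[0,0,0],0,255],[[0,0,0],0,255],[[0,0,0],0,255]]' 10; python3 -m crank '[[[0,0,0],0,255],[[0,0,0],0,255]]' 10
```

```text
clock: 32.5
position: [0.487, 0.0211, 0.0826]
ee_rot: [2.313, 2.125, 0.001]
force: [-0.7, -0.5, 2.9]
width: 0.216
clock: 32.7
position: [0.487, 0.0211, 0.0825]
ee_rot: [2.312, 2.126, 0.001]
force: [-0.0, -1.5, 6.7]
width: 0.217
```

```bash
python3 -m crank '[[[-0.2,0,-0.1],0,255],[[-0.4,0,-0.13],0,255],[[-0.5,0,-0.17],0,255],[[-0.5,0,-0.17],0,255],[[0,0,0],0,255]]' 10; python3 look.py wrist E 180 380 150 390 3
```

```text
clock: 33.2
position: [0.4851, 0.0041, 0.0879]
ee_rot: [2.314, 2.125, -0.001]
force: [0.5, -0.1, -0.0]
width: 0.216
33.2 [0.48506224 0.00413336 0.08791875] [ 0.46309348 -0.13245641 -0.02058048] [-0.05864505 -0.06257579 -0.02286771]
```

View pics/wrist_E.png

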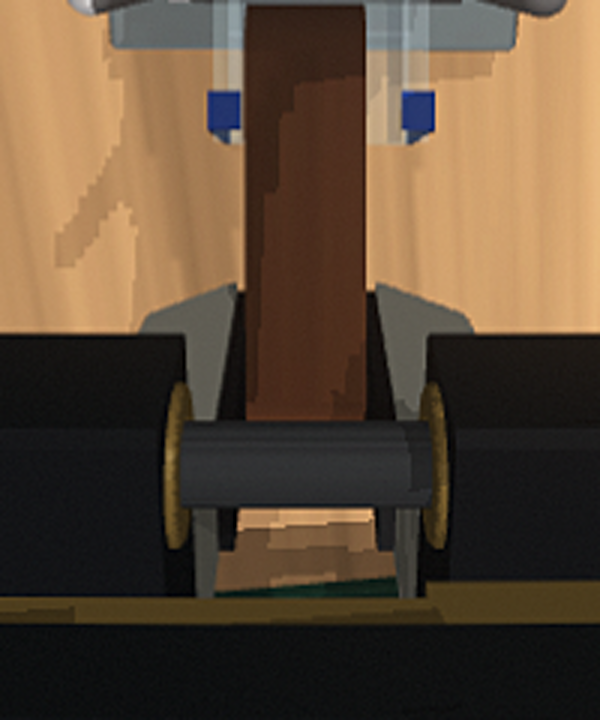

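```bash
python3 -m crank '[[[-0.6,0,-0.2],0,255],[[-0.8,0,-0.26],0,255],[[-0.8,0,-0.26],0,255],[[-0.8,0,-0.26],0,255],[[-0.8,0,-0.26],0,255]]' 12;python3 -m crank '[[[-0.8,0,-0.3],0,255],[[-0.8,0,-0.5],0,255],[[-0.6,0,-0.5],0,255],[[-0.4,0,-0.5],0,255],[[0,0,0],0,255]]' 12; python3 look.py wrist F 100 460 50 390 2; python3 look.py side F 220 340 140 260 6
python3 - <<'E'
from cell import *
get_image('top')
for n in('side','top'): print(n,[(r['score'],r['location']) for r in look_for('tray',n)])
E
```

```text
clock: 33.75
position: [0.482, -0.0335, 0.1006]
ee_rot: [2.313, 2.126, -0.0]
force: [0.5, -0.1, -0.9]
width: 0.213
clock: 34.25
position: [0.4803, -0.059, 0.1191]
ee_rot: [2.313, 2.125, 0.001]
force: [0.8, -0.1, -1.7]
width: 0.218
34.25 [ 0.48034921 -0.05903397  0.11908261] [ 0.84638499 -0.06216716 -1.72136854] [-0.0419767  -0.06225852  0.01898794]
34.3 [ 0.48018478 -0.05860902  0.11872965] [ 0.26365188 -0.12565734 -0.79531851] [-0.05733379 -0.1181702   0.00621686]
side [(0.88, [0.4416, -0.1894, 0.0049])]
top []
```

View pics/wrist_F.png

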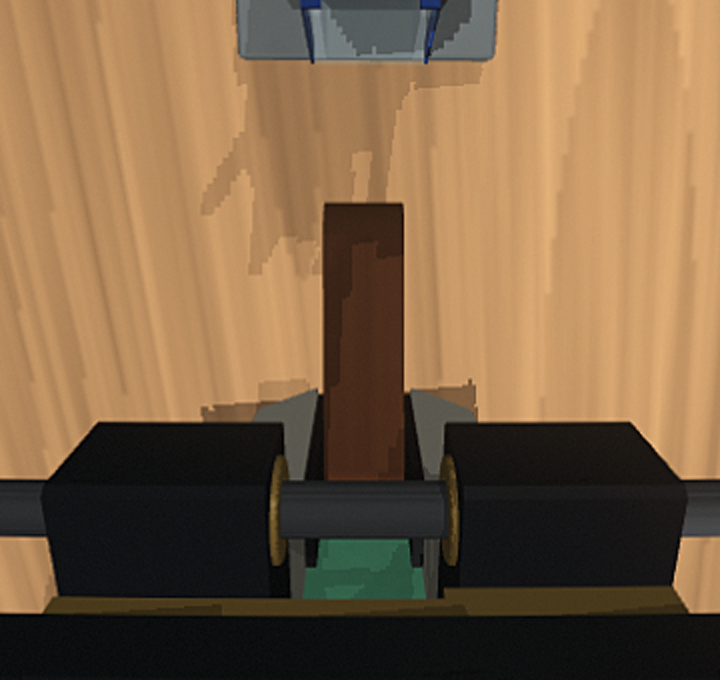

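View pics/side_F.png

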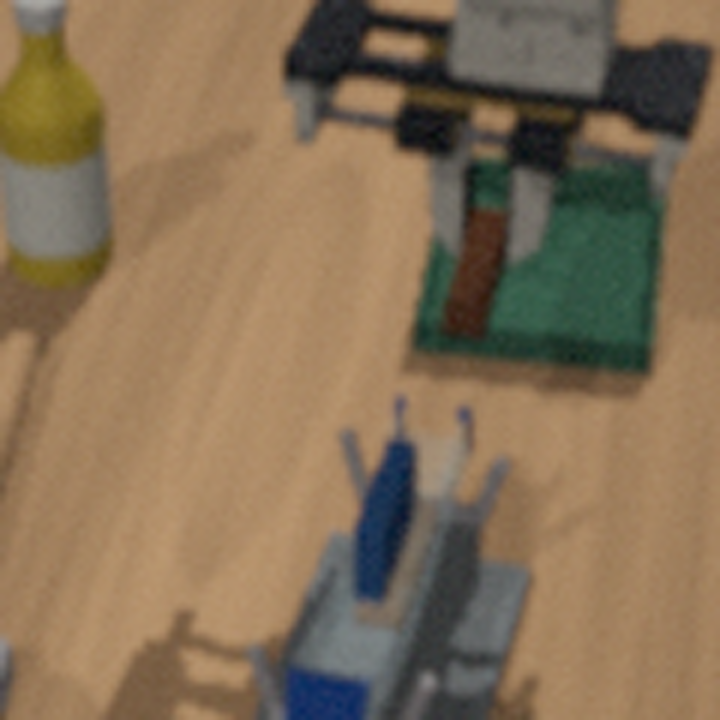

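Run:
```python
import cv2
p=cv2.imread('pics/top0.png')[200:280,340:440]
cv2.imwrite('pics/tray0.png',cv2.resize(p,None,fx=7,fy=7,interpolation=cv2.INTER_CUBIC))
```

```text
(no output)
```

View pics/tray0.png

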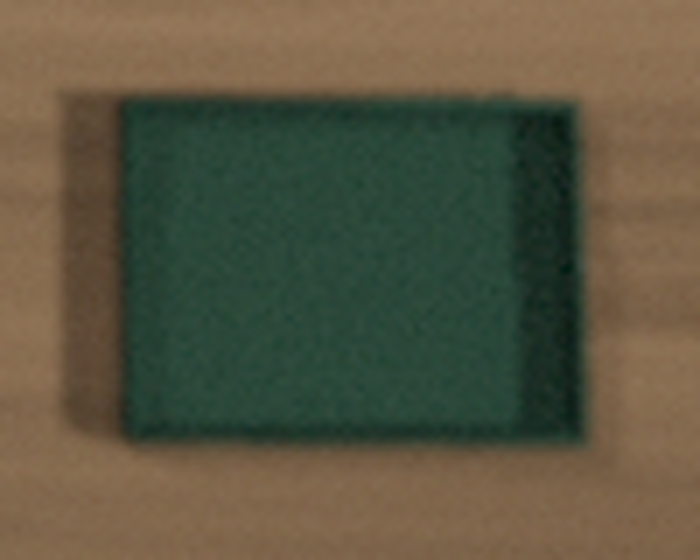

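Run:
```python
from h import *; from cell import get_calibration
np.set_printoptions(precision=4,suppress=True)
c=get_calibration('top')
B=onz(c,[(340+x/7-.4,200+y/7-.4) for x,y in [(122,97),(578,103),(585,443),(122,440)]],.022);print(B,B.mean(0))
```

```text
[[ 0.5217 -0.1221  0.022 ]
 [ 0.5237 -0.2911  0.022 ]
 [ 0.3985 -0.2926  0.022 ]
 [ 0.3953 -0.1231  0.022 ]] [ 0.4598 -0.2072  0.022 ]
```

```bash
python3 -m crank '[[[-3,-0.15,0],0,255],[[-4.2,-0.2,0],0,255],[[-4.2,-0.2,0],0,255],[[-4,-0.2,0],0,255],[[-1.9,0,0],0,255]]' 12;python3 -m crank '[[[0,0,2],0,255],[[0,0,3],0,255],[[0,0,2.5],0,255],[[0,0,1],0,255],[[0,0,0],0,255]]' 12; python3 look.py wrist G 100 460 50 390 2; python3 look.py side G 240 360 120 240 6
```

```text
clock: 35.0
position: [0.4566, -0.2341, 0.1178]
ee_rot: [-2.317, -2.122, 0.003]
force: [0.9, 0.9, -1.1]
width: 0.221
clock: 35.5
position: [0.4572, -0.2295, 0.0322]
ee_rot: [-2.31, -2.126, 0.001]
force: [-0.4, -0.1, -0.3]
width: 0.216
35.5 [ 0.45719286 -0.22949542  0.03221302] [-0.4276635  -0.12013636 -0.26864516] [-0.03486518 -0.07839859 -0.02824057]
35.55 [ 0.45803951 -0.22971358  0.03333182] [ 0.96480751 -0.80760819  0.0025476 ] [-0.07280659 -0.06166428 -0.02499482]
```

View pics/wrist_G.png

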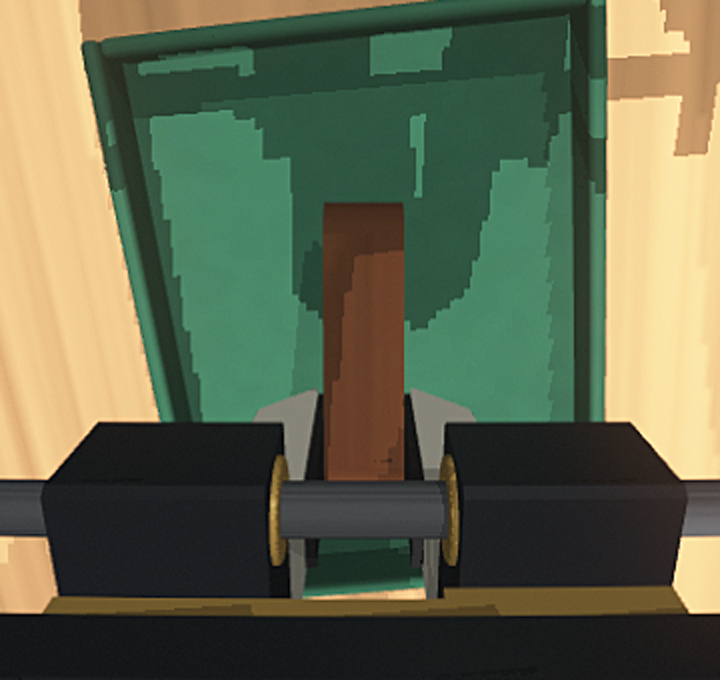

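View pics/side_G.png

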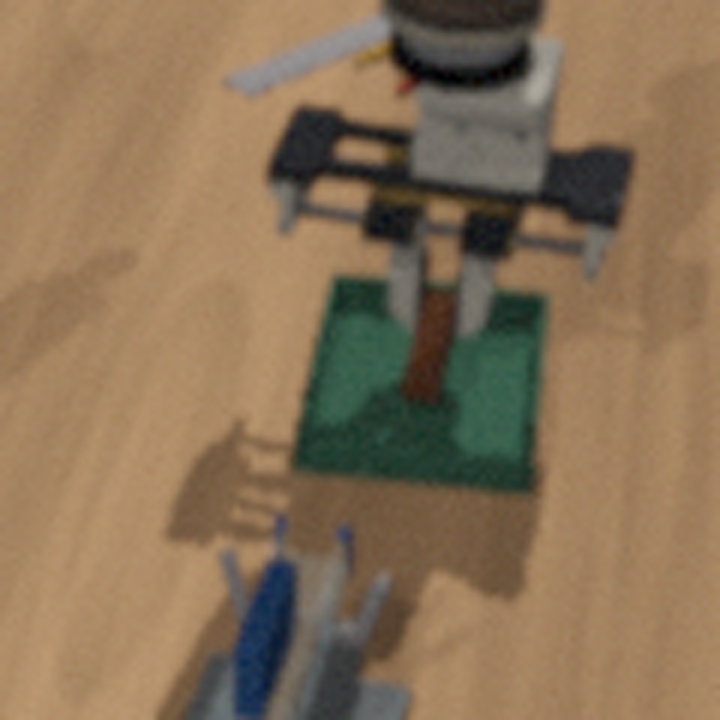

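```bash
python3 -m crank '[[[0,0,0.8],0,255],[[0,0,0.5],0,255],[[0,0,0.3],0,255],[[0,0,0.2],0,255],[[0,0,0],0,255]]' 6;python3 -m crank '[[[0,0,0.2],0,255],[[0,0,0.2],0,255],[[0,0,0.1],0,255],[[0,0,0],0,255]]' 6
```

```text
clock: 36.1
position: [0.4579, -0.2302, 0.0152]
ee_rot: [-2.313, -2.126, 0.0]
force: [0.4, 0.4, -0.2]
width: 0.212
clock: 36.5
position: [0.4579, -0.2302, 0.0102]
ee_rot: [-2.313, -2.126, 0.0]
force: [0.2, -0.2, -0.8]
width: 0.216
```

```bash
python3 look.py wrist H 100 460 50 390 2
python3 - <<'E'
from h import *
c=dict(np.load('L_H.npz'))
for v in (160,180,200,220,240,260,275):
    z=c['d'][v,281]; o,d=ray(c,[(281,v)]); print(v,c['im'][v,281],(o+z*d)[0].round(4))
E
```

```text
36.5 [ 0.45788895 -0.23015828  0.01017384] [ 0.19871362 -0.15491082 -0.80650044] [-0.10133176 -0.13414954 -0.01997529]
160 [91 56 40] [ 0.4625 -0.1734  0.0198]
180 [79 52 35] [ 0.4618 -0.1822  0.0227]
200 [80 51 34] [ 0.461  -0.1914  0.0237]
220 [121  74  48] [ 0.4602 -0.2006  0.0256]
240 [124  74  49] [ 0.4593 -0.2108  0.0253]
260 [124  73  49] [ 0.4585 -0.2212  0.0254]
275 [124  74  49] [ 0.4578 -0.2288  0.0265]
```

View pics/wrist_H.png

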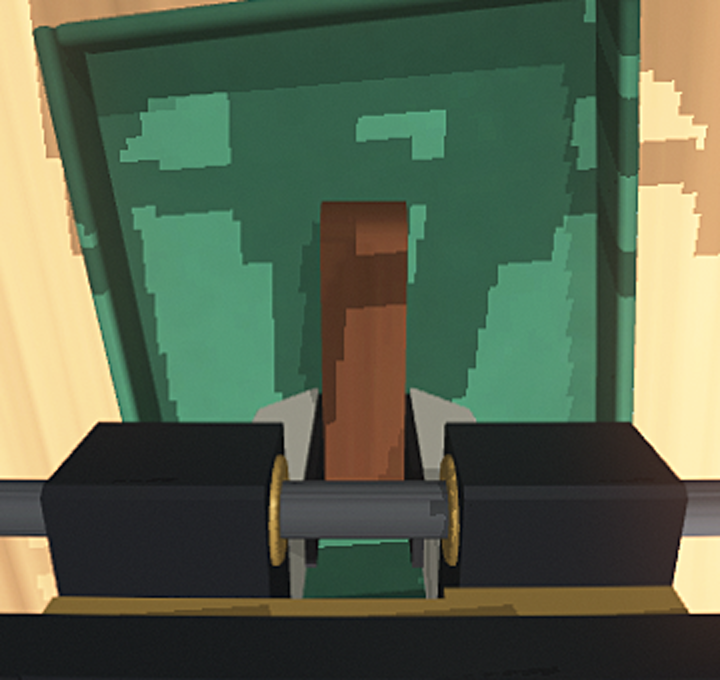

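```bash
python3 -m crank '[[[0,0,0.1],0,255],[[0,0,0.1],0,255],[[0,0,0],0,220],[[0,0,0],0,170],[[0,0,0],0,120]]' 6;python3 -m crank '[[[0,0,0],0,120],[[0,0,0],0,120],[[0,0,0],0,120],[[0,0,-2],0,120],[[0,0,-4],0,120]]' 6;python3 -m crank '[[[0,0,-4],0,120],[[0,0,-4],0,120],[[0,0,-4],0,120],[[0,0,0],0,120]]' 6; python3 look.py wrist I 100 460 50 390 2; python3 look.py side I 220 340 140 290 5;  python3 - <<'E'
from h import *
c=dict(np.load('L_I.npz')); print(c['tp'])
E
```

```text
clock: 37.05
position: [0.4579, -0.23, 0.0083]
ee_rot: [-2.312, -2.126, -0.0]
force: [1.2, 0.9, 0.1]
width: 0.343
clock: 37.55
position: [0.456, -0.2295, 0.0669]
ee_rot: [-2.309, -2.123, 0.003]
force: [1.5, -0.6, -0.6]
width: 0.533
clock: 37.95
position: [0.4609, -0.2306, 0.1934]
ee_rot: [2.307, 2.121, 0.005]
force: [0.7, -0.2, 0.0]
width: 0.53
37.95 [ 0.46089269 -0.23064956  0.19336562] [ 0.66960755 -0.16657082  0.03578798] [-9.76274391e-03 -1.00998372e-01 -3.25483576e-05]
38.0 [ 0.45944961 -0.23069009  0.19080528] [-0.74763587 -0.85936907 -1.2357652 ] [-0.05428425 -0.09534442  0.0016445 ]
[ 0.45944961 -0.23069009  0.19080528]
```

View pics/wrist_I.png

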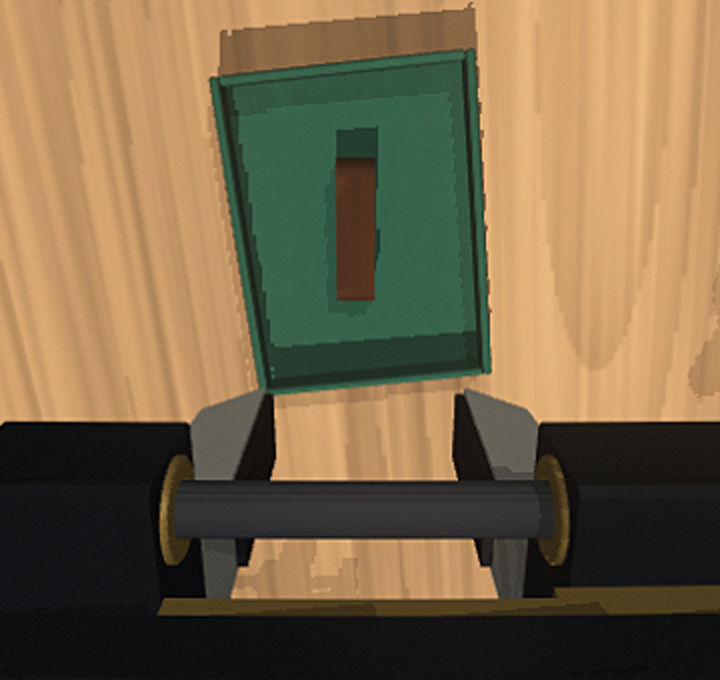

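View pics/side_I.png

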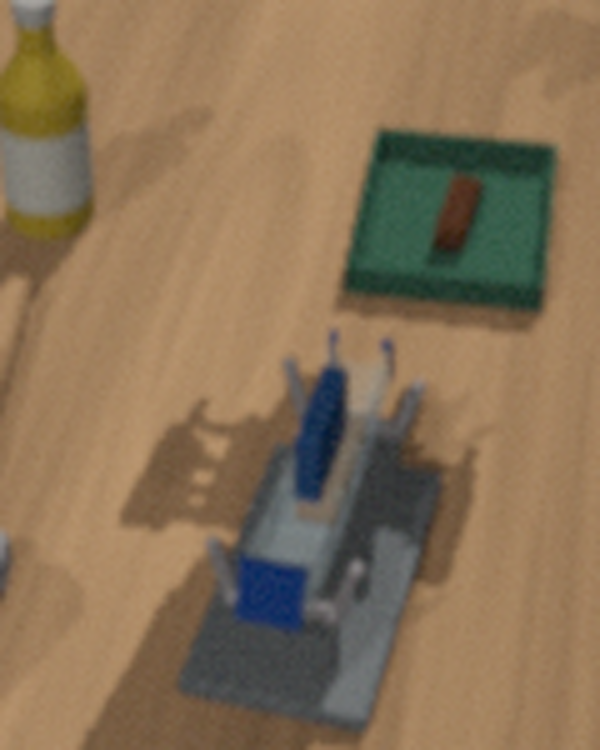

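```bash
python3 -m crank '[[[0,0,0],0,120],[[0,0,0],0,120]]' 6; python3 look.py wrist J 100 460 50 390 2; python3 look.py top K 200 310 190 255 7
python3 - <<'E'
from h import *
c=dict(np.load('L_J.npz'))
for v in (132,140,155,170,185,195):
    z=c['d'][v,278]; o,d=ray(c,[(278,v)]); print(v,c['im'][v,278],(o+z*d)[0].round(4))
E
```

```text
clock: 38.25
position: [0.4571, -0.23, 0.187]
ee_rot: [-2.311, -2.125, 0.001]
force: [0.5, -0.1, 0.6]
width: 0.531
38.25 [ 0.45708513 -0.22996791  0.18700032] [ 0.51633481 -0.14202488  0.5555676 ] [-0.03401037 -0.12940208  0.01501985]
38.3 [ 0.45723635 -0.22995124  0.18711598] [-0.77428348 -1.11037146  0.01988054] [ 0.00792237 -0.08518254 -0.02758332]
132 [51 35 23] [ 0.4584 -0.1719  0.0182]
140 [86 53 35] [ 0.4578 -0.1793  0.0231]
155 [80 50 33] [ 0.4565 -0.1939  0.0238]
170 [81 51 32] [ 0.4551 -0.2093  0.022 ]
185 [79 49 31] [ 0.4538 -0.2247  0.0226]
195 [80 49 31] [ 0.4528 -0.2355  0.0218]
```

View pics/top_K.png

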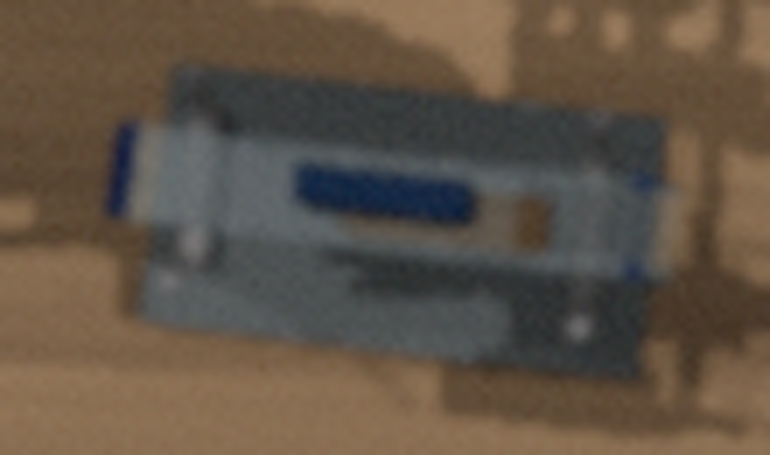

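```bash
python3 -c "
from cell import workorder;print(workorder.sign_off())"
```

```text
the job is handed in; nothing more can be done
None
```

The whole sequence was carried out and handed in at about 38 s of the 61 s allowed. No verdict is reported.

- **Tilting:** The tool can only turn about its own z axis. I gripped the fin 20 mm towards the cap and lifted the tube level. I then pressed its underside on a cradle pin top, so it swung slowly in the pads to about 33° mouth down. The dark blank slid 2 to 3 cm out, and I held the tube still for more than a second.
- **Setting back:** Lowering the mouth onto the front bar turned the tube level again. I let go of it in its cradle with the dark blank still out.
- **Placing:** I pulled the dark blank out and lowered it into the tray until it lay nearly flat. I opened the fingers about 8 mm above the bench.

**Last checks:**
- The dark blank is flat in the tray near its middle. Its top reads about 22 to 24 mm above the bench, against 23 mm expected.
- The tube is within a couple of millimetres of where it started, and the light blank is about 40 mm inside the rim.
- I saw nothing touch the bystanders. The later pictures show only the bottle, unmoved; I did not check the jar, hammer and sanding block again at the end.

**Doubts:**
- My readings of how far the dark blank stood out while tilted disagreed. The side picture gave 23 to 30 mm during the hold. The top camera gave about 35 mm a few seconds later, and the wrist camera about 31 mm after set-down. All are within the limits, but 35 mm is close to the upper one.
- The trained networks did not find either blank in the side picture, so I measured those positions from the images myself.

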